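# Load the slide imager's tray and start the scan

## Task

Take the orange hook from its cradle, catch it in the finger slot of the imager's tray and pull the tray all the way out with it, then lay the hook back in its cradle. Put every specimen cassette on the bench flat into the tray bay of its own colour, and once all are in, push the tray fully home. Then press the blue pedal down to its stop, hold it there for a second to start the scan, and let it spring up; leave the other things on the bench where they are.

Things in the scene. Friction and masses are not known exactly. Their poses are not given: they have to be found in the camera images.
- imager: Low white benchtop slide imager, 200 deep (x) x 232 wide (y) x 90 mm high, fixed to the bench. Origin: centre of its underside; +x points into the machine, so its open front (the tray slot) is the face at x = -100 mm, facing the robot. The slot lets things up to 70 mm above the bench pass in under its roof.
- tray (a joint): Aluminium tray that slides out along the imager's -x: 0 = fully home, 0.08 m = fully out at its stop; starts up to 15 mm ajar. 1.5 N friction, stays where left. A row of four bays, each 64 (x) x 46 mm (y) inside, 49 mm apart, floor 28 mm above the bench, walls 3 mm thick and 12 mm high. The front panel's outer face lies 36 mm in front (-x) of the bay centres.
- tray_hole (a point): Centre of the finger slot, at the top face of the black pull tab at the tray's front; moves with the tray. The slot goes right through: 22 mm along x, 30 mm along y. The tab is 50 mm wide and 8 mm thick (top 38 mm above the bench), sticks out 46 mm from the tray's front panel, and its front edge, a 9 mm bar, ends 20 mm in front (imager's -x) of this point.
- cradle: White rest for the hook, fixed to the bench: base 112 (x) x 70 x 8 mm and two forks, 8 mm thick, at x = +-40 mm, with saddles 50 mm above the bench between sloping cheeks (17 mm apart at the foot, 32 at the top, 70 mm up). Origin: centre of its underside. The hook lies in both forks, handle along x, middle at the cradle's centre; 72 mm are free between the forks.
- hook: Hook tool, 90 g: orange handle 100 (x) x 14 (y) x 18 mm (z), from whose +x end a steel rod (8 mm thick) runs on and turns straight down at x = 75 mm, as a prong. Origin: middle of the handle's underside (z = 0; handle top at z = 18 mm). Lies in the cradle at the start, prong at the +x end.
- hook_tip (a point): Lower end of the hook's prong: at x = 75, y = 0, z = -35 mm in the hook's frame; the prong is 8 mm in diameter.
- pedal_base: Dark steel base of the start pedal, 130 (x) x 90 x 10 mm, fixed to the bench. Origin: centre of its underside. The hinge runs along its y at x = +50 mm, 23 mm above the bench.
- pedal (a joint): Blue spring pedal, 60 mm wide, hinged at its far (+x) end, its free end raised towards the robot. 0 = up, 0.24 rad = down on its stop. At the pad it takes about 3 N to start and about 8 N at the stop; springs back up by itself.
- pedal_pad (a point): Middle of the black rubber pad on top of the pedal, 80 mm from the hinge: the place to press. About 48 mm above the bench when up, about 19 mm lower at the stop. Moves with the pedal.
- tip_box: Bystander: yellow pipette-tip box with a clear lid, 85 x 120 x 62 mm. Origin: centre of its underside.
- stain_jar: Bystander: amber jar, 48 mm diameter, 75 mm high. Origin: centre of its underside.
- petri_dish: Bystander: round clear dish with a grey top, 60 mm diameter, 18 mm high. Origin: centre of its underside.
- cassette_red: Red plastic specimen cassette, 30 g (present in some starts only): flat case 48 (x) x 34 (y) x 10 mm with an upright grip rib on its middle, 10 (x) x 24 mm (y), up to 28 mm above its underside. Origin: centre of its underside. Grip the rib across its 10 mm (along x).
- bay_red (a point): Centre of the floor of the tray's red bay (red floor and red mark on the tray front); bays run red, yellow, green, blue from the imager's +y to -y side. Moves with the tray; axes as the imager's. Wall size under tray.
- cassette_yellow: Yellow plastic specimen cassette, 30 g (present in some starts only): flat case 48 (x) x 34 (y) x 10 mm with an upright grip rib on its middle, 10 (x) x 24 mm (y), up to 28 mm above its underside. Origin: centre of its underside. Grip the rib across its 10 mm (along x).
- bay_yellow (a point): Centre of the floor of the tray's yellow bay (yellow floor and yellow mark on the tray front); bays run red, yellow, green, blue from the imager's +y to -y side. Moves with the tray; axes as the imager's. Wall size under tray.
- cassette_green: Green plastic specimen cassette, 30 g (present in some starts only): flat case 48 (x) x 34 (y) x 10 mm with an upright grip rib on its middle, 10 (x) x 24 mm (y), up to 28 mm above its underside. Origin: centre of its underside. Grip the rib across its 10 mm (along x).
- bay_green (a point): Centre of the floor of the tray's green bay (green floor and green mark on the tray front); bays run red, yellow, green, blue from the imager's +y to -y side. Moves with the tray; axes as the imager's. Wall size under tray.
- cassette_blue: Blue plastic specimen cassette, 30 g (present in some starts only): flat case 48 (x) x 34 (y) x 10 mm with an upright grip rib on its middle, 10 (x) x 24 mm (y), up to 28 mm above its underside. Origin: centre of its underside. Grip the rib across its 10 mm (along x).
- bay_blue (a point): Centre of the floor of the tray's blue bay (blue floor and blue mark on the tray front); bays run red, yellow, green, blue from the imager's +y to -y side. Moves with the tray; axes as the imager's. Wall size under tray.
Mind the look-alikes: they are no part of the job. There is more than one size of the pedal_base; the one meant has the size given above.

How it is judged:
On the way, in this order (a step that is already met when the one before it is completed fails the run):
1. the tray is being drawn out by the hook, not by the fingers (value of joint tray between 0.022 and 0.072 m and contact force between hook and tray above 0.2 N and contact force between the fingers and tray below 0.1 N), for 0.1 s.
2. the tray is all the way out (value of joint tray above 0.073 m), for 0.2 s.
3. every cassette lies flat in the bay of its own colour, the tray still out (x of cassette_red in the frame of bay_red between -0.016 and 0.016 m and y of cassette_red in the frame of bay_red between -0.013 and 0.013 m and z of cassette_red in the frame of bay_red below 0.006 m and angle between each of cassette_red, cassette_yellow, cassette_green, cassette_blue's own z axis and vertical below 0.12 rad and x of cassette_yellow in the frame of bay_yellow between -0.016 and 0.016 m and y of cassette_yellow in the frame of bay_yellow between -0.013 and 0.013 m and z of cassette_yellow in the frame of bay_yellow below 0.006 m and x of cassette_green in the frame of bay_green between -0.016 and 0.016 m and y of cassette_green in the frame of bay_green between -0.013 and 0.013 m and z of cassette_green in the frame of bay_green below 0.006 m and x of cassette_blue in the frame of bay_blue between -0.016 and 0.016 m and y of cassette_blue in the frame of bay_blue between -0.013 and 0.013 m and z of cassette_blue in the frame of bay_blue below 0.006 m and value of joint tray above 0.05 m), for 0.2 s.
4. the loaded tray is fully home (x of cassette_red in the frame of bay_red between -0.016 and 0.016 m and y of cassette_red in the frame of bay_red between -0.013 and 0.013 m and z of cassette_red in the frame of bay_red below 0.006 m and angle between each of cassette_red, cassette_yellow, cassette_green, cassette_blue's own z axis and vertical below 0.12 rad and x of cassette_yellow in the frame of bay_yellow between -0.016 and 0.016 m and y of cassette_yellow in the frame of bay_yellow between -0.013 and 0.013 m and z of cassette_yellow in the frame of bay_yellow below 0.006 m and x of cassette_green in the frame of bay_green between -0.016 and 0.016 m and y of cassette_green in the frame of bay_green between -0.013 and 0.013 m and z of cassette_green in the frame of bay_green below 0.006 m and x of cassette_blue in the frame of bay_blue between -0.016 and 0.016 m and y of cassette_blue in the frame of bay_blue between -0.013 and 0.013 m and z of cassette_blue in the frame of bay_blue below 0.006 m and value of joint tray below 0.005 m), for 0.2 s.
5. the pedal is held down on its stop, the loaded tray home (all of step 4 and value of joint pedal above 0.215 rad), for 0.5 s.
At the end, for the whole second after the job is handed in: Each cassette present lies flat in the bay of its colour (centre within 16 mm along, 13 mm across), the tray is within 5 mm of home, the hook lies in both cradle forks (centred within 20 mm along, 9 mm across, 0.15 rad), the pedal is up, all at rest (all of step 4 and x of hook in the frame of cradle between -0.02 and 0.02 m and y of hook in the frame of cradle between -0.009 and 0.009 m and z of hook in the frame of cradle between 0.044 and 0.057 m and angle between the x axis of hook and the x axis of cradle, either way round below 0.15 rad and angle between hook's own z axis and vertical below 0.2 rad and value of joint pedal below 0.06 rad and linear speed of each of hook, cassette_red, cassette_yellow, cassette_green, cassette_blue below 0.02 m/s); the robot touches nothing.
It fails at once if a bystander (tip box, jar or dish) is moved by more than 30 mm (distance of any of tip_box, stain_jar, petri_dish from where it was at the start of the episode above 0.03 m).
Of cassette_red, cassette_yellow, cassette_green, cassette_blue only 3 to 4 are there at a start; the rules pass over those that are not, and their reading is None.
At some moment in a run one of cassette_red, cassette_yellow, cassette_green, cassette_blue may be knocked a few centimetres aside while the robot is not near it.
It also fails if it takes over 200 s, if anything falls off the work surface, if the arm or the gripper's body presses on something with over 40 N, if the wrist force passes 120 N, or if a joint passes its speed limit or range.

## Robot

A 6-joint arm with a two-finger parallel gripper is mounted at the origin on the work surface. World frame = base frame: x ahead of the robot, y to its left, z up, the work surface at z = 0. Lengths are in m, angles in rad, forces in N, time in s.
With the tool pointing down it reaches from about 0.3 to 0.875 m from the base axis. Payload 6.4 kg.
Tool frame: the origin (TCP) lies at the very end of the fingers, on their centre line; the grasp point (between the pads) lies 19 mm behind it; z points along the fingers, y is the line along which they close (so a half turn about z gives the same grasp; the last joint's range is limited). The gripper opens to 85 mm and grips with 20 to 120 N. Pads are 22 mm wide; open, the fingers measure 114 mm over their backs; the gripper's body (76 mm by 85 mm) begins 54 mm behind the grasp point. The pads swing forward as they close: fully open they stand 13 mm farther back than shut.
Start: joints at [-1.435, 0.181, 1.607, -0, 1.354, -0.206], TCP at [0.193, -0.542, 0.231] pointing down, gripper open.
Joint ranges: [-2.99, 2.99], [-0.89, 2.07], [0.3, 2.58], [-1.14, 4.28], [0, 2.63], [-3.12, 3.12]. Speed limits (rad/s): [2.57, 2.57, 3.01, 3.14, 3.14, 3.14].

## Interface

Orientations are given as a unit quaternion [w, x, y, z].
In Python, from bench import * gives the robot as it stands. The module is installed in compiled form; this text tells all that it offers.
- The arm moves only by the tool arm_command, never from a script. Its arguments are lists of equal length, an entry for each row: "dp": the shift along the tool's x, y, z in units of 0.25 m (1.0 is 0.25 m), a list of three; "turn": the turn, a rotation vector about the tool's x, y, z in units of 30 degrees (1.0 is 30 degrees), a list of three; "jaw": the opening, from 0 (shut) to 1 (fully open). A call has 1 to 5 rows; each row is the pose to reach, as a shift and turn from the pose commanded when the call began, along the tool's axes at that moment; what a row does not reach only later rows make up. A row lasts 1/8 s, in which the tool goes at most 62.5 mm and 10.7 degrees, less where a joint would pass 70% of its speed; a pose out of reach is approached as far as the arm can. A call with a number of a shift or a turn outside -1 to 1 is refused whole. A call with a gripper value outside its range is refused whole. The fingers move at their own pace and stop on an object; the grip force is fixed at half the most. Time passes only in rows, so rows that repeat a pose let the fingers close. It gives the time, the measured TCP pose, the force, the opening and the grip force at its end, in the units of the state.
- get_obs(): the state, without advancing time (a new reading comes with each control period).
- camera(name): name is "scene" or "side" or "wrist"; returns the picture (480x640x3 uint8, blue, green, red); there is no depth.
- get_calibration(name): a dict with "camera_matrix" (3x3 intrinsics, pixels), "R" (3x3) and "t" (3): a world point X has camera coordinates R X + t; the wrist camera has in their place "mount" (4x4, takes a point from camera to tool coordinates, whose origin is the TCP and whose axes are the flange's). Camera axes: x right, y down, z forward; pixel columns grow to the right and rows downward; lengths in m; the calibration is good to about 2 mm. A picture is of the moment at which its call begins: read the wrist's pose just before it. get_calibration takes no time and is no camera call.
- hand_in(): hands the job in; it is judged then, once.
The state is a dict: "time_s": time; "q": joint angles; "dq": joint speeds; "joint_efforts": joint torques, N m; "eef_pos": TCP position; "eef_rot": TCP orientation; "wrist_force": force on the tool from outside, world axes, zero at the start; "torque": the same for the moment, N m; "opening": opening from 0.0 (shut) to 1.0 (fully open); "grasp_force": force on a finger pad.
Only numpy, scipy, OpenCV 4.12 (cv2) and the standard library are available. Lean on these libraries where they do the work, as an engineer would, in place of code of your own. Each camera call takes 0.05 s, during which the arm holds its last target. There are 200 camera calls.

## Working session

There is one attempt and no reset: what is moved stays moved. The work goes in short steps, Python scripts to look and compute and a tool call to move; the robot and the scene stay as the last step left them, time stands still between calls to the robot, and variables do not carry over. Pictures are saved under pics/ and viewed, at most 14 in all, crops included, and the job is handed in when it is done.

Besides the shell and the picture viewer there is one more tool, called after "Request:" by a JSON object that holds its "name" and its "arguments". arm_command: Moves the arm, as the interface text tells. Its arguments: {"type":"object","properties":{"dp":{"type":"array"},"turn":{"type":"array"},"jaw":{"type":"array"}},"required":["dp","turn","jaw"]}

```bash
mkdir -p pics; cat > h.py <<'E'
from bench import *
import numpy as np, cv2
from scipy.spatial.transform import Rotation as Rn
def cam(name):
    o=get_obs(); im=camera(name); c=get_calibration(name); K=np.array(c["camera_matrix"])
    if name=="wrist":
        M=np.array(c["mount"]); w,x,y,z=o["eef_rot"]; Rt=Rn.from_quat([x,y,z,w]).as_matrix()
        Rc=Rt@M[:3,:3]; pc=Rt@M[:3,3]+np.array(o["eef_pos"]); R=Rc.T; t=-R@pc
    else: R=np.array(c["R"]); t=np.array(c["t"])
    return im,(K,R,t)
def pix(C,u,v,z):
    K,R,t=C; d=R.T@np.linalg.solve(K,[u,v,1]); c=-R.T@t
    return c+d*(z-c[2])/d[2]
def proj(C,X):
    K,R,t=C; p=K@(R@np.array(X)+t); return p[:2]/p[2]
def save(n,im,C=None):
    cv2.imwrite(f"pics/{n}.png",im)
    if C: np.savez(f"pics/{n}.npz",K=C[0],R=C[1],t=C[2])
def load(n):
    d=np.load(f"pics/{n}.npz"); return d["K"],d["R"],d["t"]
E
python3 - <<'E'
from h import *
for n in ["scene","side","wrist"]:
    im,C=cam(n); save(n,im,C); print(n,-C[1].T@C[2],C[1][2])
print(get_obs())
E
```

```text
scene [ 1.01220437 -0.7481213   0.93524584] [-0.37305334  0.63265292 -0.67866154]
side [0.40922976 0.96738644 1.06789728] [ 0.10450388 -0.66888226 -0.73598605]
wrist [ 0.25737984 -0.51949001  0.37220036] [-0.25821908 -0.09061866 -0.96182699]
{'time_s': 0.15, 'q': array([-1.43531438e+00,  1.81390229e-01,  1.60778860e+00,  2.39401032e-05,
        1.35382301e+00, -2.06307758e-01]), 'dq': array([-0.00126128, -0.0032531 , -0.00208626,  0.00016272,  0.00042883,
       -0.00051882]), 'joint_efforts': array([ 1.01657915e-03, -4.45258355e+01, -3.51693714e+01, -2.09666623e-04,
        5.85254034e-03, -1.55715151e-05]), 'eef_pos': array([ 0.19268429, -0.54129195,  0.23057499]), 'eef_rot': array([-7.03735482e-04,  9.85433174e-01,  1.70061647e-01,  3.66266494e-05]), 'wrist_force': array([ 0.0910355 ,  0.08679653, -0.84851435]), 'torque': array([ 0.03865648,  0.0478081 , -0.00866122]), 'grasp_force': 0.0, 'opening': 0.995697276326346}
```

View pics/scene.png

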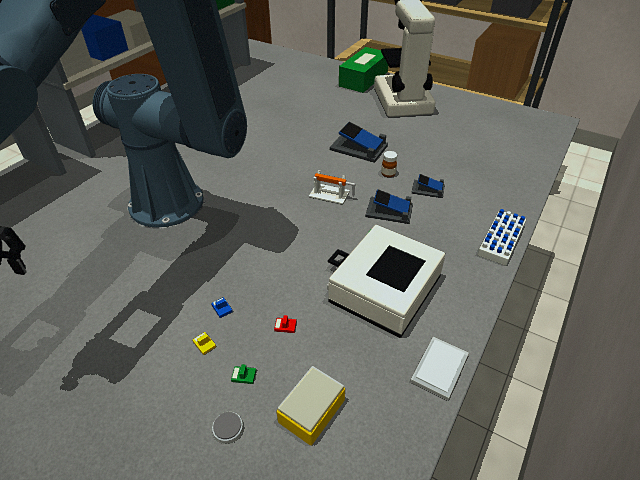

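View pics/side.png

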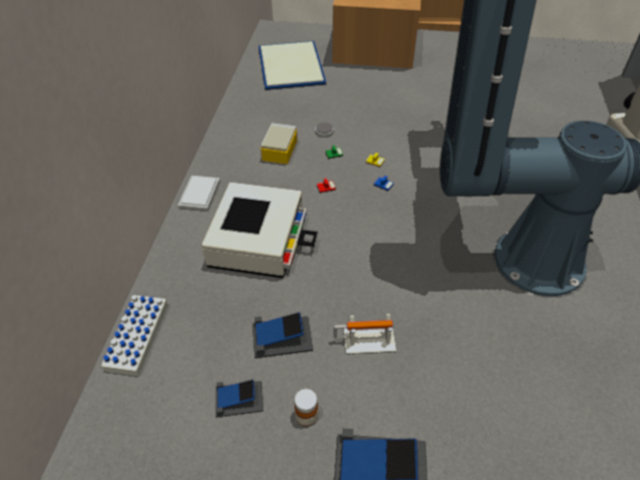

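The scene shows pedals at (358,141), (389,206) and (428,186). The hook is at (330,183), and the imager tab is at (340,258). The cassettes are blue (222,307), red (286,325), yellow (204,343) and green (243,374). I'll enlarge the crops to measure the pedals and cradle.

```bash
python3 - <<'E'
import cv2,numpy as np
s=cv2.imread('pics/scene.png'); d=cv2.imread('pics/side.png')
a=cv2.resize(s[110:310,300:460],None,fx=3,fy=3,interpolation=cv2.INTER_CUBIC) #480x600
b=cv2.resize(s[290:390,185:301],(319,275),interpolation=cv2.INTER_CUBIC) #116x100*2.75
c=cv2.resize(d[300:418,210:342],(319,285),interpolation=cv2.INTER_CUBIC)
o=np.zeros((600,800,3),np.uint8); o[:,:480]=a; o[:275,481:]=b; o[300:585,481:]=c
cv2.imwrite('pics/c1.png',o)
E
```

```text
(no output)
```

View pics/c1.png

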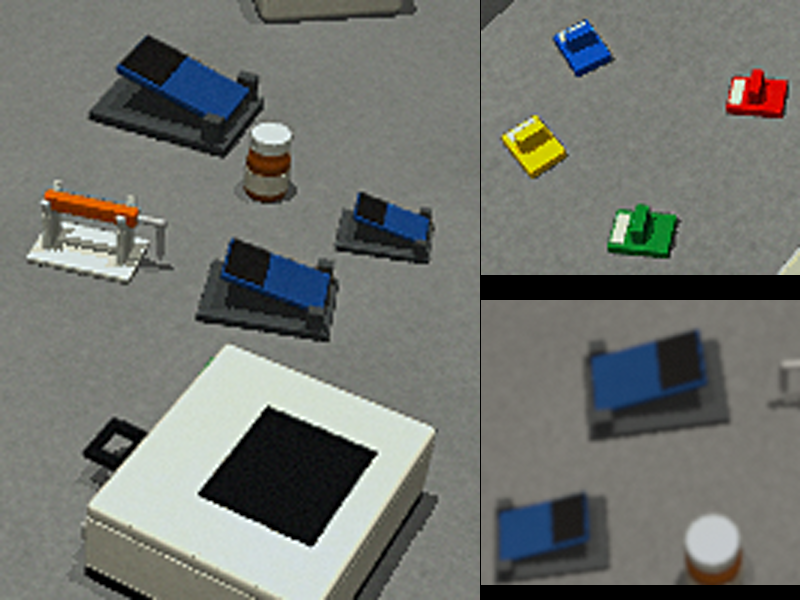

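```bash
python3 - <<'E'
from h import *
C=load("scene"); D=load("side")
a=lambda x,y,z:pix(C,300+x/3,110+y/3,z)[:2].round(4)
b=lambda x,y,z:pix(C,185+x/2.75,290+y/2.75,z)[:2].round(4)
for n,p,q in [("med",(197,321),(329,340)),("large",(90,118),(222,156)),("small",(336,251),(429,264)),("cradle",(28,265),(129,283))]:
    P,Q=a(*p,0),a(*q,0); print(n,P,Q,np.linalg.norm(P-Q),np.degrees(np.arctan2(*(Q-P)[::-1])))
print("imager",[a(*p,.09) for p in [(228,346),(436,430),(88,510)]])
print("tab", [a(*p,.038) for p in [(84,452),(118,418),(116,444),(146,429)]])
print("hook",[a(*p,.068) for p in [(47,196),(137,214)]], "rod end",a(163,222,.06))
for n,p in [("blue",(580-481,30)),("yellow",(532-481,130)),("red",(757-481,76)),("green",(641-481,212))]:
    print(n,b(*p,.026))
d=lambda x,y,z:pix(D,210+(x-481)/319*132,300+(y-300)/285*118,z)[:2].round(4)
print("side med base",d(590,438,0),d(730,423,0),d(590,340,0))
print("side hook",[pix(D,u,v,.068)[:2].round(4) for u,v in [(347,324),(392,323)]])
E
```

```text
med [0.557  0.2532] [0.6809 0.2935] 0.13028929349720172 18.017753918176343
large [0.2808 0.5161] [0.4495 0.5246] 0.16891400178789207 2.8844257759120646
small [0.6307 0.4279] [0.7224 0.4568] 0.09614624277630406 17.492668989405
cradle [0.3656 0.2434] [0.47   0.2709] 0.10796115041995429 14.7570689838593
imager [array([0.6397, 0.1406]), array([0.8338, 0.1341]), array([ 0.6314, -0.0886])]
tab [array([0.5711, 0.008 ]), array([0.5757, 0.0595]), array([0.5901, 0.0305]), array([0.6036, 0.06  ])]
hook [array([0.3694, 0.2768]), array([0.463 , 0.2966])] rod end [0.4869 0.3078]
blue [ 0.4116 -0.2304]
yellow [ 0.4459 -0.3326]
red [ 0.5736 -0.193 ]
green [ 0.5701 -0.3481]
side med base [0.6521 0.3735] [0.5277 0.3399] [0.6765 0.2683]
side hook [array([0.4576, 0.3036]), array([0.3612, 0.2873])]
```

```bash
cat >> h.py <<'E'
def go(*wps):
    """wps: (x,y,z,yaw_deg of tool x); tool pointing down. prints dp/turn of each, chained"""
    o=get_obs(); w,x,y,z=o["eef_rot"]; R=Rn.from_quat([x,y,z,w]); p=np.array(o["eef_pos"])
    print("t",round(o["time_s"],2),"pos",p.round(4),"xax",R.as_matrix()[:,0].round(3),"zax",R.as_matrix()[:,2].round(3),"open",round(o["opening"],3),"gf",round(o["grasp_force"],1),"F",np.round(o["wrist_force"],1))
    for q in wps:
        T=np.array(q[:3]); RT=Rn.from_euler('z',q[3],degrees=True)*Rn.from_euler('x',180,degrees=True)
        print(q,"dp",(R.inv().apply(T-p)/.25).round(4),"turn",np.degrees((R.inv()*RT).as_rotvec()/30).round(4)); p=T;R=RT
E
python3 - <<'E'
from h import *
go((.38,-.34,.25,14),(.45,-.12,.25,14),(.45,.08,.25,14),(.4,.28,.25,14))
E
```

```text
t 0.15 pos [ 0.1927 -0.5413  0.2306] xax [0.942 0.335 0.   ] zax [-0.     0.001 -1.   ] open 0.996 gf 0.0 F [ 0.1  0.1 -0.8]
(0.38, -0.34, 0.25, 14) dp [ 0.9758 -0.5076 -0.0767] turn [-0.0027 -0.0005  0.1861]
(0.45, -0.12, 0.25, 14) dp [ 0.4846 -0.7861 -0.    ] turn [0. 0. 0.]
(0.45, 0.08, 0.25, 14) dp [ 0.1935 -0.7762 -0.    ] turn [0. 0. 0.]
(0.4, 0.28, 0.25, 14) dp [-5.000e-04 -8.246e-01 -0.000e+00] turn [0. 0. 0.]
```

Request:
{"name": "arm_command", "arguments": {"dp": [[0.976,-0.508,-0.077],[0.976,-0.508,-0.077],[0.976,-0.508,-0.077],[0.976,-0.508,-0.077],[0.976,-0.508,-0.077]], "turn": [[0,0,0.186],[0,0,0.186],[0,0,0.186],[0,0,0.186],[0,0,0.186]], "jaw": [1,1,1,1,1]}}

```text
time_s: 0.78
eef_pos: [0.3818, -0.3376, 0.2507]
eef_rot: [-0.0, 0.992, 0.123, 0.0]
wrist_force: [0.4, -0.3, 0.9]
opening: 1.001
grasp_force: 0.0
```

Request:
{"name": "arm_command", "arguments": {"dp": [[0.485,-0.786,0],[0.485,-0.786,0],[0.485,-0.786,0],[0.485,-0.786,0],[0.485,-0.786,0]], "turn": [[0,0,0],[0,0,0],[0,0,0],[0,0,0],[0,0,0]], "jaw": [1,1,1,1,1]}}

```text
time_s: 1.4
eef_pos: [0.4505, -0.1176, 0.2504]
eef_rot: [-0.0, 0.992, 0.124, -0.0]
wrist_force: [0.3, -1.3, 0.5]
opening: 0.995
grasp_force: 0.0
```

Request:
{"name": "arm_command", "arguments": {"dp": [[0.194,-0.776,0],[0.194,-0.776,0],[0.194,-0.776,0],[0.194,-0.776,0],[0.194,-0.776,0]], "turn": [[0,0,0],[0,0,0],[0,0,0],[0,0,0],[0,0,0]], "jaw": [1,1,1,1,1]}}

```text
time_s: 2.02
eef_pos: [0.4503, 0.0793, 0.2504]
eef_rot: [0.0, 0.992, 0.123, -0.0]
wrist_force: [0.4, 0.2, 0.5]
opening: 0.995
grasp_force: 0.0
```

Request:
{"name": "arm_command", "arguments": {"dp": [[0,-0.825,0],[0,-0.825,0],[0,-0.825,0],[0,-0.825,0],[0,-0.825,0]], "turn": [[0,0,0],[0,0,0],[0,0,0],[0,0,0],[0,0,0]], "jaw": [1,1,1,1,1]}}

```text
time_s: 2.65
eef_pos: [0.401, 0.279, 0.2503]
eef_rot: [0.0, 0.993, 0.122, -0.0]
wrist_force: [0.1, -0.3, -0.1]
opening: 1.0
grasp_force: 0.0
```

```bash
python3 - <<'E'
from h import *
go()
im,C=cam("wrist"); save("w1",im,C)
for n,X in [("hc",(.413,.288,.068))]: print(n,proj(C,X))
E
```

```text
t 2.65 pos [0.401  0.279  0.2503] xax [ 0.97   0.242 -0.   ] zax [-0.    -0.001 -1.   ] open 1.0 gf 0.0 F [ 0.1 -0.3 -0.1]
hc [308.73756791 196.63598062]
```

View pics/w1.png

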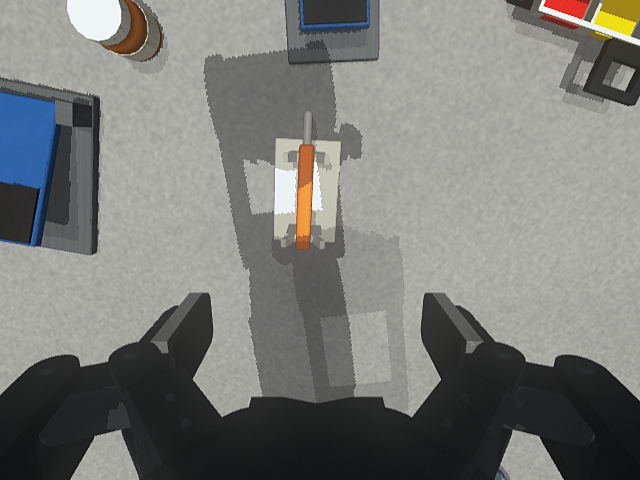

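The wrist view shows the handle top from (306,144) to (303,240) with its bottom end at 249, and the rod end at (308,112). The medium pedal is at the top (335,30), and the tab is at (618,75).

```bash
python3 - <<'E'
from h import *
C=load("w1")
f=pix(C,306.5,144,.068);n=pix(C,302.5,239.5,.068);r=pix(C,308,116,.06)
print(f,n,(f+n)/2,np.linalg.norm(f-n),np.degrees(np.arctan2(*(f-n)[1::-1])),r)
b=[pix(C,u,v,.008) for u,v in [(275,138),(341,142),(340,242),(273,241)]]
print("cradle base",np.round(b,4),np.mean(b,0))
print("tabhole far corner",pix(C,628,73,.038))
for p in b: pass
c=(f+n)/2
go((c[0],c[1],.1,np.degrees(np.arctan2(*(f-n)[1::-1]))))
E
```

```text
[0.45829512 0.30104714 0.068     ] [0.37139917 0.28403424 0.068     ] [0.41484714 0.29254069 0.068     ] 0.08854571529834358 11.077520447224158 [0.48186717 0.3055695  0.06      ]
cradle base [[0.4545 0.3357 0.008 ]
 [0.4673 0.2675 0.008 ]
 [0.361  0.24   0.008 ]
 [0.3438 0.3141 0.008 ]] [0.40662853 0.28935282 0.008     ]
tabhole far corner [0.59069796 0.02893615 0.038     ]
t 2.7 pos [0.4013 0.2783 0.2503] xax [ 0.971  0.241 -0.   ] zax [-0.    -0.001 -1.   ] open 1.0 gf 0.0 F [ 0.3 -0.6  0.4]
(np.float64(0.4148471445387984), np.float64(0.29254068977974546), 0.1, np.float64(11.077520447224158)) dp [ 0.0667 -0.0427  0.6011] turn [0.0018 0.0008 0.0955]
```

Request:
{"name": "arm_command", "arguments": {"dp": [[0.05,-0.042,0.3],[0.05,-0.042,0.5],[0.05,-0.042,0.7],[0.05,-0.042,0.833],[0.05,-0.042,0.833]], "turn": [[0,0,0.088],[0,0,0.088],[0,0,0.088],[0,0,0.088],[0,0,0.088]], "jaw": [1,1,1,1,1]}}

```text
time_s: 3.32
eef_pos: [0.4087, 0.29, 0.0398]
eef_rot: [0.001, 0.995, 0.098, -0.003]
wrist_force: [-0.2, -0.4, 0.8]
opening: 1.005
grasp_force: 0.0
```

Request:
{"name": "arm_command", "arguments": {"dp": [[0,0,0],[0,0,0],[0,0,0],[0,0,0],[0,0,0]], "turn": [[0,0,0],[0,0,0],[0,0,0],[0,0,0],[0,0,0]], "jaw": [0.5,0.3,0.0,0.0,0.0]}}

```text
time_s: 3.95
eef_pos: [0.4105, 0.2933, 0.0433]
eef_rot: [-0.0, 0.995, 0.099, 0.001]
wrist_force: [-1.5, -0.9, 6.0]
opening: 0.151
grasp_force: 58.6
```

Request:
{"name": "arm_command", "arguments": {"dp": [[0,0,0],[0,0,0],[0,0,0],[0,0,0],[0,0,0]], "turn": [[0,0,0],[0,0,0],[0,0,0],[0,0,0],[0,0,0]], "jaw": [0.0,0.0,0.0,0.0,0.0]}}

```text
time_s: 4.58
eef_pos: [0.4105, 0.2933, 0.0433]
eef_rot: [-0.0, 0.995, 0.099, 0.001]
wrist_force: [-1.1, -1.7, 6.7]
opening: 0.151
grasp_force: 58.6
```

```bash
python3 - <<'E'
from h import *
go()
im,C=cam("wrist"); save("w2",im,C)
E
```

```text
t 4.58 pos [0.4105 0.2933 0.0433] xax [0.98  0.197 0.001] zax [ 0.001  0.    -1.   ] open 0.151 gf 58.6 F [-1.1 -1.7  6.7]
```

View pics/w2.png

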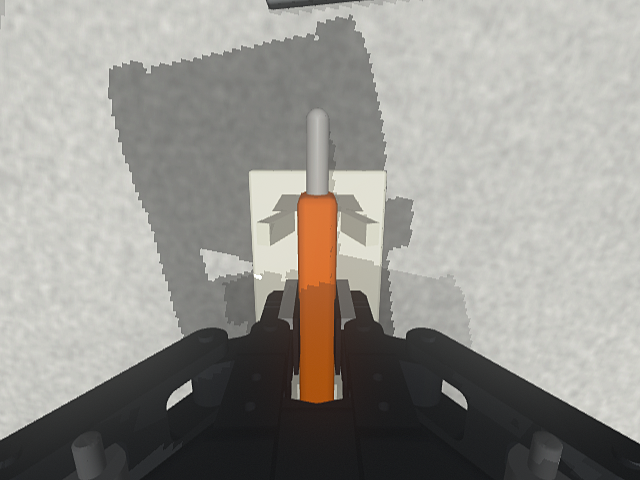

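```bash
python3 - <<'E'
from h import *
C=load("w2"); o=get_obs(); w,x,y,z=o["eef_rot"];R=Rn.from_quat([x,y,z,w]).as_matrix();p=o["eef_pos"]
print("quat",o["eef_rot"])
f=lambda u,v,z:(R.T@(pix(C,u,v,z)-p)).round(4)
print("rodend",f(317,110,.059),f(317,110,.063),"handle far top",f(317,193,.068),f(317,193,.05))
print("fork near",f(275,210,.07),f(362,210,.07))
S=load("scene")
go()
E
```

```text
quat [-1.36464297e-04  9.95073006e-01  9.91427064e-02  6.46985206e-04]
rodend [ 0.0766  0.0013 -0.0156] [ 0.0764  0.0013 -0.0196] handle far top [ 0.05    0.0013 -0.0247] [ 0.0471  0.0014 -0.0067]
fork near [ 0.0446 -0.0126 -0.0267] [ 0.0446  0.0163 -0.0267]
t 4.62 pos [0.4105 0.2933 0.0433] xax [0.98  0.197 0.001] zax [ 0.001  0.    -1.   ] open 0.15 gf 58.6 F [-1.  -1.9  6.6]
```

```bash
python3 - <<'E'
from h import *
go((.4105,.2933,.18,11.4),(.47,.12,.18,-2),(.5195,.0356,.12,-2))
E
```

```text
t 4.62 pos [0.4105 0.2933 0.0433] xax [0.98  0.197 0.001] zax [ 0.001  0.    -1.   ] open 0.15 gf 58.6 F [-1.  -1.9  6.6]
(0.4105, 0.2933, 0.18, 11.4) dp [ 0.0006 -0.     -0.5469] turn [-0.0003 -0.0025 -0.0007]
(0.47, 0.12, 0.18, -2) dp [0.0963 0.7266 0.    ] turn [-0.     -0.      0.4467]
(0.5195, 0.0356, 0.12, -2) dp [0.2097 0.3305 0.24  ] turn [0. 0. 0.]
```

Request:
{"name": "arm_command", "arguments": {"dp": [[0,0,-0.1],[0,0,-0.25],[0,0,-0.4],[0,0,-0.55],[0,0,-0.55]], "turn": [[0,0,0],[0,0,0],[0,0,0],[0,0,0],[0,0,0]], "jaw": [0,0,0,0,0]}}

```text
time_s: 5.25
eef_pos: [0.4119, 0.294, 0.1831]
eef_rot: [-0.001, 0.995, 0.099, 0.003]
wrist_force: [-0.2, 0.0, -1.8]
opening: 0.154
grasp_force: 58.7
```

Request:
{"name": "arm_command", "arguments": {"dp": [[0.02,0.16,0],[0.04,0.33,0],[0.06,0.5,0],[0.096,0.727,0],[0.096,0.727,0]], "turn": [[0,0,0.1],[0,0,0.2],[0,0,0.3],[0,0,0.447],[0,0,0.447]], "jaw": [0,0,0,0,0]}}

```text
time_s: 5.88
eef_pos: [0.4697, 0.1164, 0.1785]
eef_rot: [0.0, 1.0, -0.021, -0.001]
wrist_force: [-0.3, -0.1, -1.0]
opening: 0.15
grasp_force: 59.0
```

Request:
{"name": "arm_command", "arguments": {"dp": [[0.06,0.1,0.06],[0.12,0.2,0.15],[0.21,0.33,0.24],[0.21,0.33,0.24],[0.21,0.33,0.24]], "turn": [[0,0,0],[0,0,0],[0,0,0],[0,0,0],[0,0,0]], "jaw": [0,0,0,0,0]}}

```text
time_s: 6.5
eef_pos: [0.5178, 0.0363, 0.119]
eef_rot: [-0.0, 1.0, -0.018, -0.001]
wrist_force: [-0.6, 0.2, -1.0]
opening: 0.15
grasp_force: 58.9
```

```bash
python3 - <<'E'
from h import *
go()
im,C=cam("wrist"); save("w3",im,C)
s,S=cam("scene"); save("s3",s,S)
d,_=cam("side")
a=cv2.resize(im[:300,160:480],(400,375)); b=cv2.resize(s[210:310,280:400],(400,333),interpolation=cv2.INTER_CUBIC)
c=cv2.resize(d[200:280,260:360],(400,320),interpolation=cv2.INTER_CUBIC)
o=np.zeros((600,800,3),np.uint8); o[:375,:400]=a; o[:320,400:]=c; o[326:,400:]=b[:274]
cv2.imwrite("pics/c3.png",o)
E
```

```text
t 6.5 pos [0.5178 0.0363 0.119 ] xax [ 0.999 -0.035 -0.002] zax [-0.002  0.001 -1.   ] open 0.15 gf 58.9 F [-0.6  0.2 -1. ]
```

View pics/c3.png

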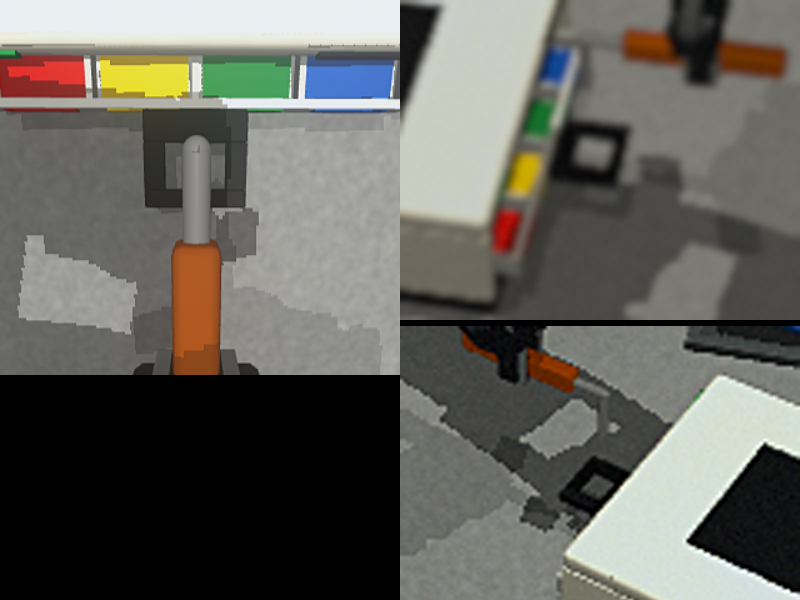

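The wrist crop shows the tab's front edge from (144,207) to (246,207) and its root at row 110. The hole is centred near (195,166), and the rod end is at (196,137).

```bash
python3 - <<'E'
from h import *
C=load("w3"); S=load("s3")
f=lambda x,y,z=.038:pix(C,160+x/1.25,y/1.25,z)[:2]
a,b=f(144,207),f(246,207); r0,r1=f(146,110),f(247,110)
print("front",a,b,np.linalg.norm(a-b),"root",r0,r1, "dist",np.linalg.norm((a+b)/2-(r0+r1)/2))
u=np.array([np.cos(np.radians(-2)),np.sin(np.radians(-2))]); h1=(a+b)/2+.02*u; print("hole from front",h1)
print("holecorners",f(165,190),f(225,190),f(165,142))
s=lambda x,y:pix(S,280+x*.3,210+y*.3003,.038)[:2]
q=[s(x-400,y-326) for x,y in [(560,498),(590,460),(585,512)]]; print("scene: left,back,front-ish",q)
print("panel top edge",f(0,103,.040),f(399,103,.040))
T=h1-.0735*u; go((*T,.046,-2))
E
```

```text
front [0.56916095 0.05876239] [0.56737422 0.00819485] 0.05059909281739614 root [0.6137427  0.05480706] [0.61206996 0.00755364] dist 0.044697866749999184
hole from front [0.5882554  0.03278063]
holecorners [0.57699648 0.04790356] [0.57595599 0.01846565] [0.59926894 0.04668926]
scene: left,back,front-ish [array([0.57290116, 0.00497428]), array([0.57208748, 0.05334226]), array([0.59700302, 0.00184198])]
panel top edge [0.61888681 0.12183763] [ 0.61236375 -0.06241021]
t 6.65 pos [0.5186 0.0364 0.1202] xax [ 0.999 -0.034  0.001] zax [ 0.001  0.    -1.   ] open 0.152 gf 58.9 F [-0.2 -0.1 -1.1]
(np.float64(0.514800176523894), np.float64(0.03534574062411639), 0.046, -2) dp [-0.0151  0.0047  0.2968] turn [-0.0003 -0.001   0.0015]
```

Request:
{"name": "arm_command", "arguments": {"dp": [[-0.012,0.005,0.08],[-0.012,0.005,0.14],[-0.012,0.005,0.2],[-0.012,0.005,0.25],[-0.012,0.005,0.295]], "turn": [[0,0,0],[0,0,0],[0,0,0],[0,0,0],[0,0,0]], "jaw": [0,0,0,0,0]}}

```text
time_s: 7.28
eef_pos: [0.5158, 0.0341, 0.0452]
eef_rot: [-0.0, 1.0, -0.018, -0.0]
wrist_force: [0.3, -0.3, -1.3]
opening: 0.15
grasp_force: 59.0
```

Request:
{"name": "arm_command", "arguments": {"dp": [[-0.02,0,0],[-0.04,0,0],[-0.06,0,0],[-0.08,0,0],[-0.1,0,0]], "turn": [[0,0,0],[0,0,0],[0,0,0],[0,0,0],[0,0,0]], "jaw": [0,0,0,0,0]}}

```text
time_s: 7.9
eef_pos: [0.4909, 0.0349, 0.0465]
eef_rot: [0.0, 1.0, -0.018, 0.001]
wrist_force: [2.2, 0.5, -1.9]
opening: 0.153
grasp_force: 58.9
```

```bash
python3 - <<'E'
from h import *
go()
im,C=cam("wrist"); save("w4",im,C)
E
```

```text
t 7.9 pos [0.4909 0.0349 0.0465] xax [ 0.999 -0.036  0.001] zax [ 0.001 -0.    -1.   ] open 0.153 gf 58.9 F [ 2.2  0.5 -1.9]
```

View pics/w4.png

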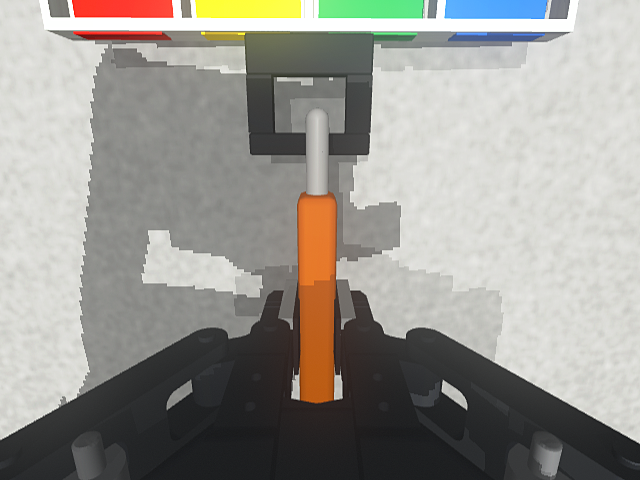

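The prong is in the slot at (317,115), bearing on the front bar, and the tray is following.

Request:
{"name": "arm_command", "arguments": {"dp": [[-0.04,0,0],[-0.08,0,0],[-0.12,0,0],[-0.15,0,0],[-0.18,0,0]], "turn": [[0,0,0],[0,0,0],[0,0,0],[0,0,0],[0,0,0]], "jaw": [0,0,0,0,0]}}

```text
time_s: 8.57
eef_pos: [0.4452, 0.0367, 0.046]
eef_rot: [-0.0, 1.0, -0.018, -0.0]
wrist_force: [1.2, 0.3, -0.2]
opening: 0.153
grasp_force: 59.2
```

Request:
{"name": "arm_command", "arguments": {"dp": [[-0.015,0,0],[-0.03,0,0],[-0.045,0,0],[-0.06,0,0],[-0.06,0,0]], "turn": [[0,0,0],[0,0,0],[0,0,0],[0,0,0],[0,0,0]], "jaw": [0,0,0,0,0]}}

```text
time_s: 9.2
eef_pos: [0.4361, 0.0363, 0.0481]
eef_rot: [0.001, 1.0, -0.018, 0.006]
wrist_force: [12.4, 1.0, -1.9]
opening: 0.148
grasp_force: 59.8
```

Request:
{"name": "arm_command", "arguments": {"dp": [[0.03,0,0],[0.055,0,0],[0.055,0,-0.1],[0.055,0,-0.25],[0.055,0,-0.4]], "turn": [[0,0,0],[0,0,0],[0,0,0],[0,0,0],[0,0,0]], "jaw": [0,0,0,0,0]}}

```text
time_s: 9.82
eef_pos: [0.4435, 0.0368, 0.1462]
eef_rot: [-0.0, 1.0, -0.018, -0.002]
wrist_force: [0.7, 0.3, -1.1]
opening: 0.155
grasp_force: 60.0
```

```bash
python3 - <<'E'
from h import *
go((.4105,.2933,.15,11.4),(.4105,.2933,.0445,11.4))
im,C=cam("wrist"); save("w5",im,C)
E
```

```text
t 9.82 pos [0.4435 0.0368 0.1462] xax [ 0.999 -0.036 -0.003] zax [-0.003  0.    -1.   ] open 0.155 gf 60.0 F [ 0.7  0.3 -1.1]
(0.4105, 0.2933, 0.15, 11.4) dp [-0.1686 -1.0207 -0.0142] turn [-0.0013  0.0057 -0.4481]
(0.4105, 0.2933, 0.0445, 11.4) dp [ 0.    -0.     0.422] turn [0. 0. 0.]
```

View pics/w5.png

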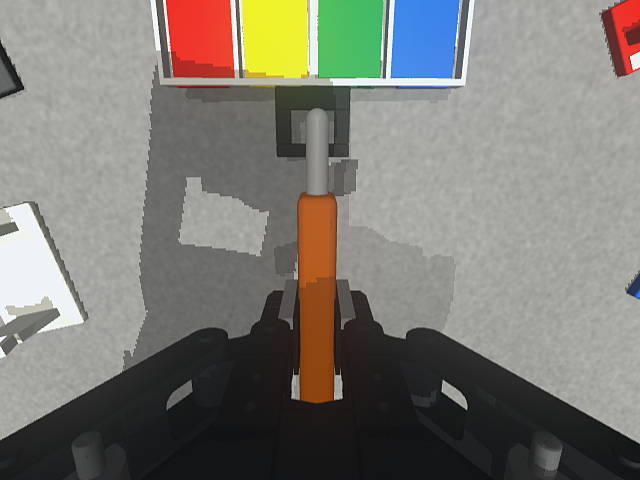

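The tray is out, with its front panel edge from (162,86) to (466,86). The hook sits unshifted in the jaws, so I'll return it.

Request:
{"name": "arm_command", "arguments": {"dp": [[-0.03,-0.2,-0.014],[-0.06,-0.4,-0.014],[-0.1,-0.6,-0.014],[-0.13,-0.8,-0.014],[-0.168,-1.0,-0.014]], "turn": [[0,0,-0.1],[0,0,-0.2],[0,0,-0.3],[0,0,-0.447],[0,0,-0.447]], "jaw": [0,0,0,0,0]}}

```text
time_s: 10.5
eef_pos: [0.4106, 0.2893, 0.1488]
eef_rot: [0.0, 0.995, 0.099, -0.001]
wrist_force: [0.9, 0.6, -1.6]
opening: 0.15
grasp_force: 60.1
```

```bash
python3 - <<'E'
from h import *
go((.4105,.2933,.0445,11.4))
C=load("w5")
a,b=pix(C,162,86,.040)[:2],pix(C,466,86,.040)[:2]
d=(a-b)/np.linalg.norm(a-b); print(a,b,np.linalg.norm(a-b), "yaw",np.degrees(np.arctan2(-d[0],d[1])))
x=np.array([d[1],-d[0]]); m=(a+b)/2+.036*x
for i,n in enumerate("RYGB"): print(n,(m+d*(1.5-i)*.049).round(4))
# floor front corners of bays, z .028 and dividers
for u in (163,238,312,388,466): print(pix(C,u,80,.040)[:2].round(4))
E
```

```text
t 10.5 pos [0.4106 0.2893 0.1488] xax [ 0.98   0.198 -0.002] zax [-0.001 -0.001 -1.   ] open 0.15 gf 60.1 F [ 0.9  0.6 -1.6]
(0.4105, 0.2933, 0.0445, 11.4) dp [ 0.0034 -0.0158  0.4173] turn [0.001  0.003  0.0004]
[0.54625681 0.13226265] [ 0.53917563 -0.06532344] 0.19771293626519687 yaw -2.05251380236943
R [0.5813 0.1056]
Y [0.5796 0.0567]
G [0.5778 0.0077]
B [ 0.5761 -0.0413]
[0.5498 0.1311]
[0.5481 0.0825]
[0.5464 0.0346]
[ 0.5446 -0.0146]
[ 0.5428 -0.065 ]
```

Request:
{"name": "arm_command", "arguments": {"dp": [[0.003,-0.016,0.1],[0.003,-0.016,0.2],[0.003,-0.016,0.3],[0.003,-0.016,0.37],[0.003,-0.016,0.417]], "turn": [[0,0,0],[0,0,0],[0,0,0],[0,0,0],[0,0,0]], "jaw": [0,0,0,0,0]}}

```text
time_s: 11.12
eef_pos: [0.4109, 0.2918, 0.044]
eef_rot: [0.0, 0.995, 0.099, -0.001]
wrist_force: [0.4, -0.6, -0.3]
opening: 0.148
grasp_force: 60.1
```

Request:
{"name": "arm_command", "arguments": {"dp": [[0,0,0],[0,0,0],[0,0,0],[0,0,0],[0,0,0]], "turn": [[0,0,0],[0,0,0],[0,0,0],[0,0,0],[0,0,0]], "jaw": [0,0.3,0.6,0.8,0.8]}}

```text
time_s: 11.75
eef_pos: [0.4116, 0.2921, 0.0456]
eef_rot: [-0.0, 0.995, 0.099, 0.0]
wrist_force: [1.2, 0.4, 0.6]
opening: 0.798
grasp_force: 0.0
```

Request:
{"name": "arm_command", "arguments": {"dp": [[0,0,-0.15],[0,0,-0.35],[0,0,-0.55],[0,0,-0.75],[0,0,-0.75]], "turn": [[0,0,0],[0,0,0],[0,0,0],[0,0,0],[0,0,0]], "jaw": [0.8,0.8,0.8,0.8,0.8]}}

```text
time_s: 12.38
eef_pos: [0.4141, 0.2932, 0.2378]
eef_rot: [-0.001, 0.995, 0.099, 0.005]
wrist_force: [-0.0, -0.2, 0.1]
opening: 0.801
grasp_force: 0.0
```

```bash
python3 - <<'E'
from h import *
go((.44,.12,.25,0),(.48,-.12,.25,0),(.47,-.27,.3,0))
im,C=cam("wrist"); save("w6",im,C)
s,S=cam("scene"); save("s6",s,S)
o=np.zeros((600,800,3),np.uint8); o[:360,:480]=cv2.resize(im,(480,360)); 
o[362:600,:480]=0; k=cv2.resize(s[285:400,180:320],(320,263),interpolation=cv2.INTER_CUBIC); o[:263,480:]=k
o[270:600,480:]=cv2.resize(s[150:260,295:402],(320,330),interpolation=cv2.INTER_CUBIC)
cv2.imwrite("pics/c6.png",o)
E
```

```text
t 12.38 pos [0.4141 0.2932 0.2378] xax [0.98  0.197 0.009] zax [ 0.009  0.004 -1.   ] open 0.801 gf 0.0 F [-0.  -0.2  0.1]
(0.44, 0.12, 0.25, 0) dp [-0.0344  0.6994 -0.0504] turn [-0.005  -0.0175  0.3791]
(0.48, -0.12, 0.25, 0) dp [0.16 0.96 0.  ] turn [0. 0. 0.]
(0.47, -0.27, 0.3, 0) dp [-0.04  0.6  -0.2 ] turn [0. 0. 0.]
```

View pics/c6.png

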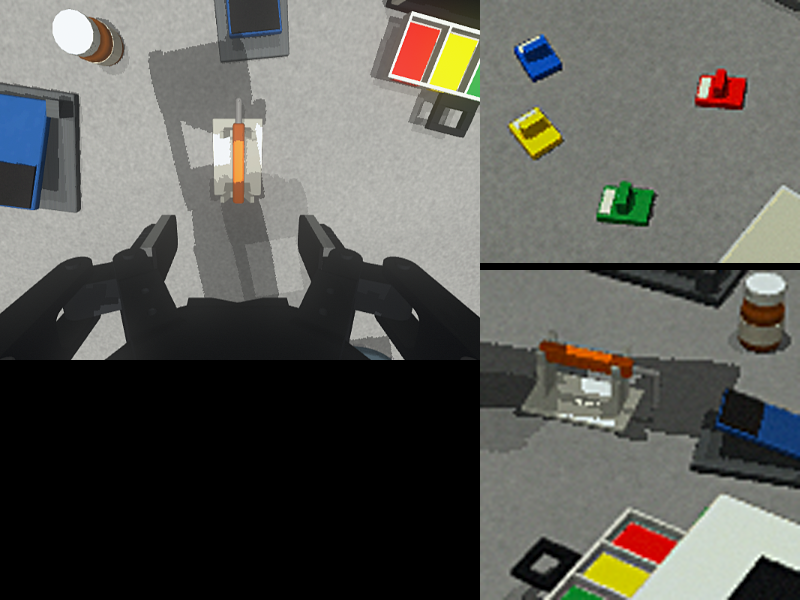

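The hook is back in both forks at (575,358) of the crop. Next I'll move to the cassettes.

Request:
{"name": "arm_command", "arguments": {"dp": [[-0.034,0.7,-0.05],[-0.034,0.7,-0.05],[-0.034,0.7,-0.05],[-0.034,0.7,-0.05],[-0.034,0.7,-0.05]], "turn": [[0,-0.017,0.379],[0,-0.017,0.379],[0,-0.017,0.379],[0,-0.017,0.379],[0,-0.017,0.379]], "jaw": [0.8,0.8,0.8,0.8,0.8]}}

```text
time_s: 13.1
eef_pos: [0.4368, 0.119, 0.2439]
eef_rot: [0.0, 1.0, -0.001, -0.006]
wrist_force: [0.2, -0.0, -0.8]
opening: 0.801
grasp_force: 0.0
```

Request:
{"name": "arm_command", "arguments": {"dp": [[0.16,0.96,0],[0.16,0.96,0],[0.16,0.96,0],[0.16,0.96,0],[0.16,0.96,0]], "turn": [[0,0,0],[0,0,0],[0,0,0],[0,0,0],[0,0,0]], "jaw": [0.8,0.8,0.8,0.8,0.8]}}

```text
time_s: 13.72
eef_pos: [0.478, -0.1228, 0.2441]
eef_rot: [0.0, 1.0, -0.001, -0.005]
wrist_force: [-0.0, -0.0, 0.2]
opening: 0.801
grasp_force: 0.0
```

Request:
{"name": "arm_command", "arguments": {"dp": [[-0.04,0.6,-0.2],[-0.04,0.6,-0.2],[-0.04,0.6,-0.2],[-0.04,0.6,-0.2],[-0.04,0.6,-0.2]], "turn": [[0,0,0],[0,0,0],[0,0,0],[0,0,0],[0,0,0]], "jaw": [0.8,0.8,0.8,0.8,0.8]}}

```text
time_s: 14.35
eef_pos: [0.4684, -0.2687, 0.2943]
eef_rot: [-0.001, 1.0, 0.001, -0.005]
wrist_force: [-0.0, 0.2, -0.5]
opening: 0.801
grasp_force: 0.0
```

```bash
python3 - <<'E'
from h import *
go()
im,C=cam("wrist"); save("w7",im,C)
o=np.zeros((600,800,3),np.uint8)
for i,X in enumerate([(.412,-.23,.02),(.446,-.333,.02),(.574,-.193,.02),(.57,-.348,.02)]):
    u,v=proj(C,X).round().astype(int); print(u,v)
    x0,y0=max(0,min(u-40,560)),max(0,min(v-30,420)); print("crop",x0,y0)
    o[(i//2)*300:(i//2)*300+300,(i%2)*400:(i%2)*400+400]=cv2.resize(im[y0:y0+60,x0:x0+80],(400,300),interpolation=cv2.INTER_CUBIC)
cv2.imwrite("pics/c7.png",o)
E
```

```text
t 14.35 pos [ 0.4684 -0.2687  0.2943] xax [ 1.     0.002 -0.01 ] zax [-0.01   0.001 -1.   ] open 0.801 gf 0.0 F [-0.   0.2 -0.5]
284 239
crop 244 209
369 212
crop 329 182
247 98
crop 207 68
388 102
crop 348 72
```

View pics/c7.png

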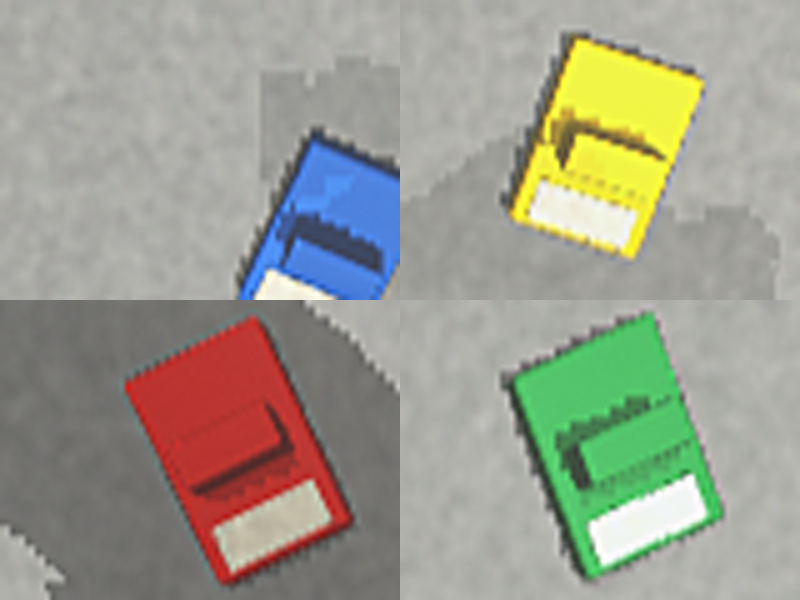

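Yellow, red and green are complete in the crop. Blue is cut off, with its corner at (318,130). Each has its label toward the robot. I'll measure all of them by colour hull.

```bash
cat >> h.py <<'E'
HUE=dict(red=(170,10),yellow=(22,35),green=(50,80),blue=(100,125))
def cass(im,C,n,near=None):
    h=cv2.cvtColor(im,cv2.COLOR_BGR2HSV); a,b=HUE[n]; H=h[...,0]
    m=((H>=a)|(H<=b) if a>b else (H>=a)&(H<=b))&(h[...,1]>110)&(h[...,2]>40)
    k,lab,st,_=cv2.connectedComponentsWithStats(m.astype(np.uint8)); best=[]
    for i in range(1,k):
        if st[i,4]<150: continue
        pts=np.argwhere(lab==i)[:,::-1].astype(np.float32)
        hull=cv2.convexHull(pts)[:,0]; W=np.array([pix(C,u,v,.009)[:2] for u,v in hull],np.float32)
        (c,(w,l),ang)=cv2.minAreaRect(W*1000); 
        if w>l: ang+=0
        else: ang+=90
        ang=(ang+90)%180-90
        best.append((np.round(np.array(c)/1000,4),round(max(w,l),1),round(min(w,l),1),round(ang,1)))
    return best   # centre, length, width, yaw of long (x) axis
E
python3 - <<'E'
from h import *
im=cv2.imread("pics/w7.png"); C=load("w7")
for n in HUE:
    for r in cass(im,C,n): print(n,r)
P=lambda o,p:pix(C,o[0]+p[0]/5,o[1]+p[1]/5,.010)[:2]
for n,o,q in [("y",(329,182),[(175,35),(303,80),(234,258),(110,212)]),("r",(207,68),[(126,82),(258,17),(352,220),(225,285)]),("g",(348,72),[(112,80),(255,13),(322,213),(185,278)])]:
    W=np.array([P(o,p) for p in q]); d=W[0]+W[1]-W[2]-W[3]; print(n,W.mean(0),np.degrees(np.arctan2(d[1],d[0])),np.linalg.norm(d)/2)
E
```

```text
red (array([ 0.5742, -0.1997]), 48.4, 34.2, 24.9)
yellow (array([0.5828, 0.0745]), 62.3, 33.8, -3.0)
yellow (array([ 0.444 , -0.3349]), 47.6, 34.6, -18.5)
green (array([0.5806, 0.0243]), 61.9, 37.7, -2.0)
green (array([ 0.5714, -0.3543]), 47.6, 33.3, 24.5)
blue (array([ 0.5789, -0.0276]), 62.4, 39.6, -2.3)
blue (array([ 0.3835, -0.2619]), 47.4, 33.8, -24.8)
y [ 0.44418861 -0.33577121] -17.963254262112727 0.046939751085139376
r [ 0.57394155 -0.20054389] 24.76597716268262 0.04704524886711482
g [ 0.57106561 -0.35454909] 23.647473220535705 0.04590844118308136
```

The detector works. Blue has been knocked to (0.384,-0.262). I'll turn the tool to yaw 115 for red.

Request:
{"name": "arm_command", "arguments": {"dp": [[0,0,0],[0,0,0],[0,0,0]], "turn": [[0,0,-1],[0,0,-1],[0,0,-1]], "jaw": [0.5,0.5,0.5]}}

```text
time_s: 14.78
eef_pos: [0.4683, -0.269, 0.2947]
eef_rot: [-0.001, 0.965, 0.263, -0.005]
wrist_force: [-1.2, 0.1, 0.1]
opening: 0.497
grasp_force: 0.0
```

Request:
{"name": "arm_command", "arguments": {"dp": [[0,0,0],[0,0,0],[0,0,0]], "turn": [[0,0,-1],[0,0,-1],[0,0,-1]], "jaw": [0.5,0.5,0.5]}}

```text
time_s: 15.15
eef_pos: [0.4683, -0.2689, 0.2947]
eef_rot: [-0.002, 0.864, 0.503, -0.004]
wrist_force: [-0.1, 0.9, -0.6]
opening: 0.498
grasp_force: 0.0
```

Request:
{"name": "arm_command", "arguments": {"dp": [[0,0,0],[0,0,0],[0,0,0]], "turn": [[0,0,-1],[0,0,-1],[0,0,-1]], "jaw": [0.5,0.5,0.5]}}

```text
time_s: 15.52
eef_pos: [0.4683, -0.2689, 0.2948]
eef_rot: [-0.003, 0.704, 0.71, -0.003]
wrist_force: [-0.1, -0.6, -0.9]
opening: 0.501
grasp_force: 0.0
```

```bash
python3 - <<'E'
from h import *
go((.574,-.200,.1,114.8),(.574,-.200,.0125,114.8))
im=cv2.imread("pics/w7.png"); C=load("w7"); c=-C[1].T@C[2]
for n in HUE:
    for r in cass(im,C,n):
        if r[1]>55:
            p=np.array(r[0]); print(n,"bay floor",c[:2]+(p-c[:2])*(c[2]-.028)/(c[2]-.009))
E
```

```text
t 15.53 pos [ 0.4683 -0.2689  0.2948] xax [-0.008  1.     0.   ] zax [-0.01  0.   -1.  ] open 0.501 gf 0.0 F [-0.1 -0.6 -0.9]
(0.574, -0.2, 0.1, 114.8) dp [0.2723 0.4322 0.7751] turn [-0.0178 -0.0044 -0.8119]
(0.574, -0.2, 0.0125, 114.8) dp [ 0.   -0.    0.35] turn [0. 0. 0.]
yellow bay floor [0.58082649 0.05914407]
green bay floor [0.57872454 0.01118154]
blue bay floor [ 0.57710031 -0.03840522]
```

Request:
{"name": "arm_command", "arguments": {"dp": [[0.272,0.432,0.775],[0.272,0.432,0.775],[0.272,0.432,0.775],[0.272,0.432,0.775],[0.272,0.432,0.775]], "turn": [[-0.018,-0.004,-0.812],[-0.018,-0.004,-0.812],[-0.018,-0.004,-0.812],[-0.018,-0.004,-0.812],[-0.018,-0.004,-0.812]], "jaw": [0.5,0.5,0.5,0.5,0.5]}}

```text
time_s: 16.15
eef_pos: [0.5725, -0.1987, 0.0962]
eef_rot: [-0.004, 0.54, 0.841, -0.0]
wrist_force: [-0.9, 0.6, -0.1]
opening: 0.502
grasp_force: 0.0
```

```bash
python3 - <<'E'
from h import *
im,C=cam("wrist"); save("w8",im,C)
for n in ["red"]: print(cass(im,C,n))
go((.574,-.200,.0125,114.8))
E
```

```text
[(array([ 0.5743, -0.1989]), 47.5, 36.8, 24.8)]
t 16.2 pos [ 0.5734 -0.2007  0.099 ] xax [-0.415  0.91   0.002] zax [-0.003  0.001 -1.   ] open 0.497 gf 0.0 F [ 0.4 -1.   0.9]
(0.574, -0.2, 0.0125, 114.8) dp [0.0006 0.0039 0.3458] turn [-0.0043 -0.0045 -0.0086]
```

View pics/w8.png

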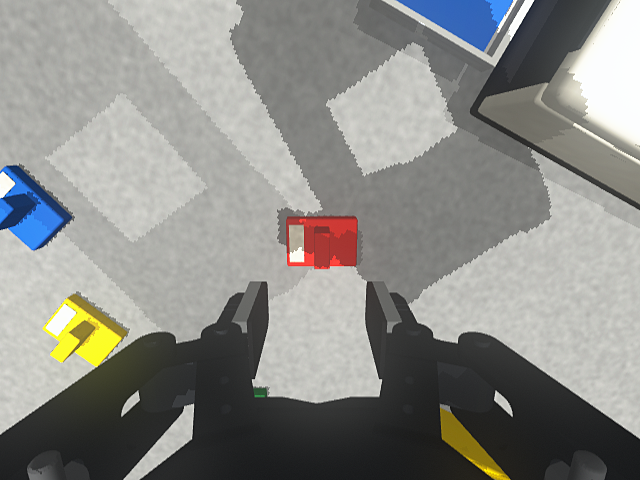

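Red is centred between the fingers at (322,242), and the tip box edge shows at (475,440). I'll descend and grip.

Request:
{"name": "arm_command", "arguments": {"dp": [[0.001,0.004,0.1],[0.001,0.004,0.2],[0.001,0.004,0.28],[0.001,0.004,0.346],[0.001,0.004,0.346]], "turn": [[0,0,0],[0,0,0],[0,0,0],[0,0,0],[0,0,0]], "jaw": [0.5,0.5,0.5,0.5,0.5]}}

```text
time_s: 16.82
eef_pos: [0.5744, -0.2025, 0.0133]
eef_rot: [-0.0, 0.542, 0.84, -0.0]
wrist_force: [-0.5, 0.1, 0.2]
opening: 0.502
grasp_force: 0.0
```

Request:
{"name": "arm_command", "arguments": {"dp": [[0,0,0],[0,0,0],[0,0,0],[0,0,0],[0,0,0]], "turn": [[0,0,0],[0,0,0],[0,0,0],[0,0,0],[0,0,0]], "jaw": [0.3,0,0,0,0]}}

```text
time_s: 17.45
eef_pos: [0.5761, -0.2033, 0.0153]
eef_rot: [0.002, 0.542, 0.84, -0.0]
wrist_force: [0.2, -0.1, 6.1]
opening: 0.096
grasp_force: 60.7
```

```bash
python3 - <<'E'
from h import *
S=load("scene")
print("box top",[pix(S,u,v,.062)[:2].round(3) for u,v in [(315,368),(345,381),(311,431),(279,405)]])
go((.574,-.200,.13,114.8),(.5815,.1065,.13,88),(.5815,.1065,.0415,88))
E
```

```text
box top [array([ 0.716, -0.291]), array([ 0.783, -0.285]), array([ 0.779, -0.407]), array([ 0.698, -0.395])]
t 17.45 pos [ 0.5761 -0.2033  0.0153] xax [-0.412  0.911 -0.003] zax [ 0.003 -0.002 -1.   ] open 0.096 gf 60.7 F [ 0.2 -0.1  6.1]
(0.574, -0.2, 0.13, 114.8) dp [ 0.0141 -0.0014 -0.4588] turn [ 0.0029  0.0055 -0.0149]
(0.5815, 0.1065, 0.13, 88) dp [1.1004 0.5415 0.    ] turn [-0.     -0.      0.8933]
(0.5815, 0.1065, 0.0415, 88) dp [ 0.    -0.     0.354] turn [0. 0. 0.]
```

Request:
{"name": "arm_command", "arguments": {"dp": [[0.014,0,-0.1],[0.014,0,-0.25],[0.08,0.04,-0.4],[0.2,0.1,-0.459],[0.35,0.16,-0.459]], "turn": [[0,0,0],[0,0,0],[0,0,0.2],[0,0,0.4],[0,0,0.7]], "jaw": [0,0,0,0,0]}}

```text
time_s: 18.08
eef_pos: [0.5766, -0.1065, 0.1308]
eef_rot: [0.002, 0.688, 0.726, 0.001]
wrist_force: [-0.1, 0.7, 0.1]
opening: 0.094
grasp_force: 60.0
```

```bash
python3 - <<'E'
from h import *
go((.5815,.1065,.13,88))
E
```

```text
t 18.07 pos [ 0.5766 -0.1065  0.1308] xax [-0.053  0.999 -0.003] zax [ 0.004 -0.002 -1.   ] open 0.094 gf 60.0 F [-0.1  0.7  0.1]
(0.5815, 0.1065, 0.13, 88) dp [0.8498 0.0644 0.0013] turn [0.0082 0.0046 0.1674]
```

Request:
{"name": "arm_command", "arguments": {"dp": [[0.2,0.064,0],[0.4,0.064,0],[0.6,0.064,0],[0.85,0.064,0],[0.85,0.064,0]], "turn": [[0.004,0.004,0.167],[0.004,0.004,0.167],[0.004,0.004,0.167],[0.004,0.004,0.167],[0.004,0.004,0.167]], "jaw": [0,0,0,0,0]}}

```text
time_s: 18.7
eef_pos: [0.5778, 0.1109, 0.1283]
eef_rot: [-0.002, 0.715, 0.699, -0.0]
wrist_force: [0.5, -0.2, 0.2]
opening: 0.094
grasp_force: 60.0
```

```bash
python3 - <<'E'
from h import *
go((.5815,.1065,.0445,88))
im,C=cam("wrist"); save("w9",im,C)
E
```

```text
t 18.7 pos [0.5778 0.1109 0.1283] xax [0.023 1.    0.002] zax [-0.002  0.002 -1.   ] open 0.094 gf 60.0 F [ 0.5 -0.2  0.2]
(0.5815, 0.1065, 0.0445, 88) dp [-0.0179  0.016   0.3353] turn [-0.0043 -0.0038  0.0227]
```

View pics/w9.png

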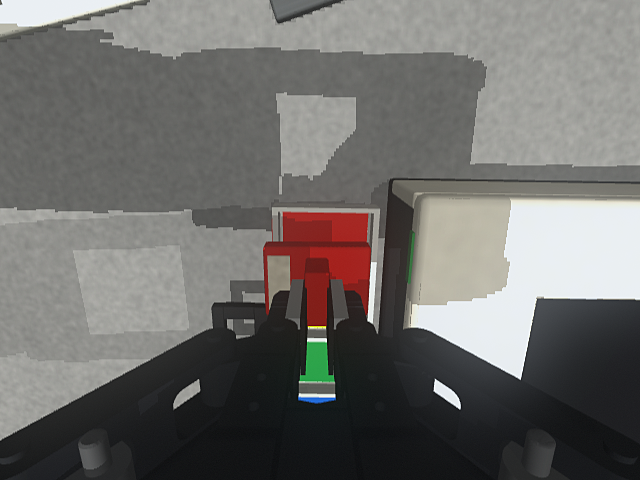

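```bash
python3 - <<'E'
from h import *
C=load("w9")
print([pix(C,u,v,.04)[:2].round(4) for u,v in [(273,204),(379,206),(280,212),(371,212)]], pix(C,325,212,.028)[:2])
go((.5815,.1065,.0445,88))
E
```

```text
[array([0.5487, 0.1361]), array([0.6187, 0.1332]), array([0.5531, 0.1306]), array([0.6135, 0.1293])] [0.58317889 0.12741197]
t 18.75 pos [0.5783 0.1087 0.1284] xax [0.025 1.    0.001] zax [-0.002  0.001 -1.   ] open 0.093 gf 60.0 F [-0.  -0.2 -0.3]
(0.5815, 0.1065, 0.0445, 88) dp [-0.0087  0.0136  0.3355] turn [-0.0036 -0.0019  0.0194]
```

Request:
{"name": "arm_command", "arguments": {"dp": [[-0.005,0.015,0.1],[-0.005,0.015,0.2],[-0.005,0.015,0.27],[-0.005,0.015,0.336],[-0.005,0.015,0.336]], "turn": [[0,0,0.019],[0,0,0.019],[0,0,0.019],[0,0,0.019],[0,0,0.019]], "jaw": [0,0,0,0,0]}}

```text
time_s: 19.38
eef_pos: [0.5832, 0.1047, 0.0444]
eef_rot: [-0.001, 0.721, 0.693, 0.0]
wrist_force: [0.1, 0.9, -0.8]
opening: 0.092
grasp_force: 60.0
```

Request:
{"name": "arm_command", "arguments": {"dp": [[0,0,0],[0,0,0],[0,0,0],[0,0,-0.1],[0,0,-0.3]], "turn": [[0,0,0],[0,0,0],[0,0,0],[0,0,0],[0,0,0]], "jaw": [0.2,0.35,0.35,0.35,0.35]}}

```text
time_s: 20.0
eef_pos: [0.5806, 0.1053, 0.118]
eef_rot: [-0.003, 0.721, 0.693, -0.002]
wrist_force: [0.4, -0.3, -0.2]
opening: 0.347
grasp_force: 0.0
```

```bash
python3 - <<'E'
from h import *
im,C=cam("wrist"); save("w10",im,C); c=-C[1].T@C[2]
for r in cass(im,C,"red"): p=r[0]; print(r, c[:2]+(p-c[:2])*(c[2]-.037)/(c[2]-.009))
s,S=cam("scene"); save("s10",s,S); c=-S[1].T@S[2]
for n in HUE:
  for r in cass(s,S,n):
    if r[0][0]<.65 and r[0][1]<-.15: print(n,r)
go((.57,-.25,.15,114),(.5714,-.3543,.10,114),(.5714,-.3543,.0135,114))
E
```

```text
(array([0.583 , 0.1012]), 65.0, 44.6, -2.2) [0.5830556  0.10923647]
yellow (array([ 0.4455, -0.3359]), 54.7, 35.8, -18.2)
green (array([ 0.5713, -0.3522]), 47.4, 44.1, 24.9)
blue (array([ 0.3843, -0.2625]), 54.7, 35.3, -24.5)
t 20.1 pos [0.5868 0.1053 0.1257] xax [0.039 0.999 0.001] zax [ 0.009  0.001 -1.   ] open 0.347 gf 0.0 F [ 1.  -0.4  0.6]
(0.57, -0.25, 0.15, 114) dp [-1.4227 -0.0114 -0.0992] turn [ 0.0174  0.0016 -0.8736]
(0.5714, -0.3543, 0.1, 114) dp [-0.3834 -0.1646  0.2   ] turn [0. 0. 0.]
(0.5714, -0.3543, 0.0135, 114) dp [ 0.    -0.     0.346] turn [0. 0. 0.]
```

Request:
{"name": "arm_command", "arguments": {"dp": [[-0.2,0,-0.1],[-0.4,0,-0.1],[-0.6,0,-0.1],[-0.8,0,-0.1],[-1.0,0,-0.1]], "turn": [[0.017,0,-0.2],[0.017,0,-0.5],[0.017,0,-0.874],[0.017,0,-0.874],[0.017,0,-0.874]], "jaw": [0.5,0.5,0.5,0.5,0.5]}}

```text
time_s: 20.72
eef_pos: [0.5727, -0.1461, 0.1441]
eef_rot: [-0.004, 0.545, 0.839, -0.003]
wrist_force: [0.6, -0.7, 0.1]
opening: 0.501
grasp_force: 0.0
```

```bash
python3 - <<'E'
from h import *
go((.5714,-.3543,.10,114.2))
E
```

```text
t 20.73 pos [ 0.5727 -0.1461  0.1441] xax [-0.407  0.913  0.004] zax [-0.01  -0.001 -1.   ] open 0.501 gf 0.0 F [ 0.6 -0.7  0.1]
(0.5714, -0.3543, 0.1, 114.2) dp [-0.7594 -0.3421  0.1768] turn [-0.0177 -0.0068 -0.0063]
```

Request:
{"name": "arm_command", "arguments": {"dp": [[-0.25,-0.11,0.06],[-0.5,-0.22,0.12],[-0.76,-0.342,0.177],[-0.76,-0.342,0.177],[-0.76,-0.342,0.177]], "turn": [[-0.018,-0.007,0],[-0.018,-0.007,0],[-0.018,-0.007,0],[-0.018,-0.007,0],[-0.018,-0.007,0]], "jaw": [0.5,0.5,0.5,0.5,0.5]}}

```text
time_s: 21.35
eef_pos: [0.571, -0.3541, 0.0991]
eef_rot: [-0.001, 0.546, 0.838, 0.0]
wrist_force: [-0.5, 1.0, -0.2]
opening: 0.498
grasp_force: 0.0
```

```bash
python3 - <<'E'
from h import *
im,C=cam("wrist"); print(cass(im,C,"green"))
go((.5714,-.3543,.0135,114.2))
E
```

```text
[(array([ 0.5715, -0.3544]), 47.3, 36.3, 24.2)]
t 21.4 pos [ 0.5714 -0.3526  0.0995] xax [-0.406  0.914  0.001] zax [-0.001  0.001 -1.   ] open 0.502 gf 0.0 F [0.7 0.6 0.6]
(0.5714, -0.3543, 0.0135, 114.2) dp [-0.0066 -0.0027  0.3442] turn [-0.0001 -0.0026 -0.0087]
```

Request:
{"name": "arm_command", "arguments": {"dp": [[-0.004,-0.002,0.1],[-0.004,-0.002,0.2],[-0.004,-0.002,0.28],[-0.004,-0.002,0.343],[-0.004,-0.002,0.343]], "turn": [[0,0,0],[0,0,0],[0,0,0],[0,0,0],[0,0,0]], "jaw": [0.5,0.5,0.5,0.5,0.5]}}

```text
time_s: 22.02
eef_pos: [0.5711, -0.3528, 0.013]
eef_rot: [-0.001, 0.544, 0.839, 0.0]
wrist_force: [-0.1, -0.1, -0.6]
opening: 0.496
grasp_force: 0.0
```

Request:
{"name": "arm_command", "arguments": {"dp": [[0,0,0],[0,0,0],[0,0,0],[0,0,0],[0,0,0]], "turn": [[0,0,0],[0,0,0],[0,0,0],[0,0,0],[0,0,0]], "jaw": [0.3,0,0,0,0]}}

```text
time_s: 22.65
eef_pos: [0.5724, -0.3549, 0.0158]
eef_rot: [0.001, 0.545, 0.839, -0.0]
wrist_force: [0.1, -0.8, 5.4]
opening: 0.093
grasp_force: 61.6
```

Request:
{"name": "arm_command", "arguments": {"dp": [[0,0,-0.1],[0,0,-0.25],[0.1,0.05,-0.4],[0.3,0.15,-0.46],[0.5,0.25,-0.46]], "turn": [[0,0,0],[0,0,0.1],[0,0,0.3],[0,0,0.6],[0,0,0.87]], "jaw": [0,0,0,0,0]}}

```text
time_s: 23.28
eef_pos: [0.5788, -0.214, 0.1315]
eef_rot: [0.002, 0.722, 0.692, 0.001]
wrist_force: [0.4, 0.6, -0.8]
opening: 0.095
grasp_force: 60.9
```

```bash
python3 - <<'E'
from h import *
go((.5785,.0095,.13,88))
E
```

```text
t 23.27 pos [ 0.5788 -0.214   0.1315] xax [ 0.043  0.999 -0.002] zax [ 0.003 -0.002 -1.   ] open 0.095 gf 60.9 F [ 0.4  0.6 -0.8]
(0.5785, 0.0095, 0.13, 88) dp [ 0.8933 -0.0395  0.0043] turn [ 0.0065  0.0032 -0.0154]
```

Request:
{"name": "arm_command", "arguments": {"dp": [[0.2,-0.03,0],[0.4,-0.04,0],[0.65,-0.04,0],[0.893,-0.04,0],[0.893,-0.04,0]], "turn": [[0,0,0],[0,0,0],[0,0,0],[0,0,0],[0,0,0]], "jaw": [0,0,0,0,0]}}

```text
time_s: 23.9
eef_pos: [0.5755, 0.0133, 0.1293]
eef_rot: [-0.001, 0.718, 0.696, 0.0]
wrist_force: [-0.3, -0.9, 0.8]
opening: 0.102
grasp_force: 60.9
```

Request:
{"name": "arm_command", "arguments": {"dp": [[0,0,0],[0,0,0]], "turn": [[0,0,0],[0,0,0]], "jaw": [0,0]}}

```text
time_s: 24.15
eef_pos: [0.5762, 0.0076, 0.1294]
eef_rot: [0.0, 0.721, 0.693, -0.0]
wrist_force: [0.6, -1.3, -0.2]
opening: 0.098
grasp_force: 60.9
```

```bash
python3 - <<'E'
from h import *
go((.5785,.0095,.0445,88))
E
```

```text
t 24.15 pos [0.5762 0.0076 0.1294] xax [ 0.038  0.999 -0.   ] zax [ 0. -0. -1.] open 0.098 gf 60.9 F [ 0.6 -1.3 -0.2]
(0.5785, 0.0095, 0.0445, 88) dp [0.008  0.0088 0.3395] turn [ 0.0001  0.0007 -0.0066]
```

Request:
{"name": "arm_command", "arguments": {"dp": [[0.005,0.009,0.1],[0.005,0.009,0.2],[0.005,0.009,0.27],[0.005,0.009,0.338],[0.005,0.009,0.338]], "turn": [[0,0,0],[0,0,0],[0,0,0],[0,0,0],[0,0,0]], "jaw": [0,0,0,0,0]}}

```text
time_s: 24.78
eef_pos: [0.5783, 0.0097, 0.044]
eef_rot: [-0.0, 0.72, 0.694, -0.0]
wrist_force: [-0.9, -0.5, -0.2]
opening: 0.095
grasp_force: 62.7
```

Request:
{"name": "arm_command", "arguments": {"dp": [[0,0,0],[0,0,0],[0,0,0],[0,0,-0.1],[0,0,-0.35]], "turn": [[0,0,0],[0,0,0],[0,0,0],[0,0,0],[0,0,0]], "jaw": [0.2,0.35,0.35,0.35,0.35]}}

```text
time_s: 25.4
eef_pos: [0.5757, 0.0106, 0.1302]
eef_rot: [-0.003, 0.72, 0.694, -0.002]
wrist_force: [1.0, 0.0, 0.4]
opening: 0.351
grasp_force: 0.0
```

```bash
python3 - <<'E'
from h import *
s,S=cam("scene"); save("s11",s,S)
for n in HUE:
  for r in cass(s,S,n):
    if r[0][0]<.65 and r[0][1]<-.15: print(n,r)
go((.5,-.2,.15,71.7),(.4443,-.3353,.1,71.7))
E
```

```text
yellow (array([ 0.4455, -0.3359]), 54.7, 35.8, -18.2)
blue (array([ 0.3843, -0.2624]), 54.7, 35.1, -24.5)
t 25.45 pos [0.5823 0.0098 0.1416] xax [ 0.036  0.999 -0.001] zax [ 0.009 -0.002 -1.   ] open 0.351 gf 0.0 F [5.9 0.8 5.9]
(0.5, -0.2, 0.15, 71.7) dp [-0.8505 -0.2981 -0.0352] turn [1.830e-02 2.000e-04 5.407e-01]
(0.4443, -0.3353, 0.1, 71.7) dp [-0.5838 -0.0416  0.2   ] turn [0. 0. 0.]
```

Request:
{"name": "arm_command", "arguments": {"dp": [[-0.2,-0.06,-0.035],[-0.4,-0.13,-0.035],[-0.6,-0.2,-0.035],[-0.85,-0.298,-0.035],[-0.85,-0.298,-0.035]], "turn": [[0.018,0,0.2],[0.018,0,0.4],[0.018,0,0.54],[0.018,0,0.54],[0.018,0,0.54]], "jaw": [0.5,0.5,0.5,0.5,0.5]}}

```text
time_s: 26.08
eef_pos: [0.4951, -0.203, 0.1416]
eef_rot: [-0.003, 0.812, 0.584, -0.003]
wrist_force: [1.4, 0.2, 0.6]
opening: 0.5
grasp_force: 0.0
```

Request:
{"name": "arm_command", "arguments": {"dp": [[-0.2,-0.01,0.05],[-0.4,-0.03,0.1],[-0.584,-0.042,0.2],[-0.584,-0.042,0.2],[-0.584,-0.042,0.2]], "turn": [[0,0,0],[0,0,0],[0,0,0],[0,0,0],[0,0,0]], "jaw": [0.5,0.5,0.5,0.5,0.5]}}

```text
time_s: 26.7
eef_pos: [0.4405, -0.3338, 0.0915]
eef_rot: [-0.004, 0.811, 0.586, -0.003]
wrist_force: [-0.5, 0.5, 0.1]
opening: 0.501
grasp_force: 0.0
```

```bash
python3 - <<'E'
from h import *
im,C=cam("wrist"); print(cass(im,C,"yellow"))
go((.4443,-.3353,.0135,71.7))
E
```

```text
[(array([ 0.4435, -0.3358]), 47.6, 36.8, -18.2)]
t 26.75 pos [ 0.4408 -0.3336  0.0919] xax [ 0.313  0.95  -0.001] zax [-0.009  0.002 -1.   ] open 0.498 gf 0.0 F [-0.4 -0.2 -0.3]
(0.4443, -0.3353, 0.0135, 71.7) dp [-0.0018  0.018   0.3134] turn [-0.0165  0.0022  0.0021]
```

Request:
{"name": "arm_command", "arguments": {"dp": [[-0.002,0.017,0.1],[-0.002,0.017,0.2],[-0.002,0.017,0.26],[-0.002,0.017,0.313],[-0.002,0.017,0.313]], "turn": [[-0.017,0,0],[-0.017,0,0],[-0.017,0,0],[-0.017,0,0],[-0.017,0,0]], "jaw": [0.5,0.5,0.5,0.5,0.5]}}

```text
time_s: 27.38
eef_pos: [0.4429, -0.3356, 0.0126]
eef_rot: [-0.0, 0.81, 0.586, -0.001]
wrist_force: [0.1, 0.1, -0.4]
opening: 0.499
grasp_force: 0.0
```

Request:
{"name": "arm_command", "arguments": {"dp": [[0,0,0],[0,0,0],[0,0,0],[0,0,0],[0,0,0]], "turn": [[0,0,0],[0,0,0],[0,0,0],[0,0,0],[0,0,0]], "jaw": [0.3,0,0,0,0]}}

```text
time_s: 28.0
eef_pos: [0.4437, -0.3371, 0.0142]
eef_rot: [0.001, 0.811, 0.586, -0.001]
wrist_force: [-0.3, 1.1, 5.2]
opening: 0.094
grasp_force: 61.2
```

Request:
{"name": "arm_command", "arguments": {"dp": [[0,0,-0.1],[0,0,-0.25],[0.1,0.03,-0.4],[0.3,0.1,-0.46],[0.5,0.15,-0.46]], "turn": [[0,0,0],[0,0,0],[0,0,-0.2],[0,0,-0.4],[0,0,-0.54]], "jaw": [0,0,0,0,0]}}

```text
time_s: 28.62
eef_pos: [0.5198, -0.2294, 0.1302]
eef_rot: [0.002, 0.719, 0.694, -0.0]
wrist_force: [0.6, -1.1, -1.1]
opening: 0.097
grasp_force: 60.4
```

```bash
python3 - <<'E'
from h import *
go((.54,-.02,.13,88),(.5805,.0585,.13,88))
E
```

```text
t 28.62 pos [ 0.5198 -0.2294  0.1302] xax [ 0.035  0.999 -0.003] zax [ 0.003 -0.004 -1.   ] open 0.097 gf 60.4 F [ 0.6 -1.1 -1.1]
(0.54, -0.02, 0.13, 88) dp [ 0.8397  0.0513 -0.0021] turn [ 0.0054  0.0066 -0.0008]
(0.5805, 0.0585, 0.13, 88) dp [0.3195 0.1509 0.    ] turn [0. 0. 0.]
```

Request:
{"name": "arm_command", "arguments": {"dp": [[0.2,0.01,0],[0.4,0.02,0],[0.6,0.04,0],[0.84,0.051,0],[0.84,0.051,0]], "turn": [[0,0.003,0],[0,0.003,0],[0,0.003,0],[0,0.003,0],[0,0.003,0]], "jaw": [0,0,0,0,0]}}

```text
time_s: 29.25
eef_pos: [0.5379, -0.016, 0.1275]
eef_rot: [-0.001, 0.718, 0.696, -0.0]
wrist_force: [0.1, 0.1, 0.1]
opening: 0.099
grasp_force: 60.4
```

Request:
{"name": "arm_command", "arguments": {"dp": [[0.15,0.07,0],[0.32,0.151,0],[0.32,0.151,0],[0.32,0.151,0]], "turn": [[0,0,0],[0,0,0],[0,0,0],[0,0,0]], "jaw": [0,0,0,0]}}

```text
time_s: 29.75
eef_pos: [0.5788, 0.0576, 0.1273]
eef_rot: [-0.001, 0.72, 0.694, -0.001]
wrist_force: [-0.3, -0.7, -0.3]
opening: 0.096
grasp_force: 60.4
```

```bash
python3 - <<'E'
from h import *
go((.5805,.0585,.043,88))
E
```

```text
t 29.75 pos [0.5788 0.0576 0.1273] xax [ 0.037  0.999 -0.   ] zax [-0.002 -0.    -1.   ] open 0.096 gf 60.4 F [-0.3 -0.7 -0.3]
(0.5805, 0.0585, 0.043, 88) dp [0.0041 0.0074 0.3373] turn [-0.0031  0.0004 -0.0038]
```

Request:
{"name": "arm_command", "arguments": {"dp": [[0.004,0.006,0.1],[0.004,0.006,0.2],[0.004,0.006,0.27],[0.004,0.006,0.334],[0.004,0.006,0.334]], "turn": [[0,0,0],[0,0,0],[0,0,0],[0,0,0],[0,0,0]], "jaw": [0,0,0,0,0]}}

```text
time_s: 30.38
eef_pos: [0.5804, 0.059, 0.0435]
eef_rot: [-0.001, 0.72, 0.694, -0.0]
wrist_force: [1.0, 0.1, -0.3]
opening: 0.097
grasp_force: 60.5
```

Request:
{"name": "arm_command", "arguments": {"dp": [[0,0,0],[0,0,0],[0,0,0],[0,0,-0.1],[0,0,-0.35]], "turn": [[0,0,0],[0,0,0],[0,0,0],[0,0,0],[0,0,0]], "jaw": [0.2,0.35,0.35,0.35,0.35]}}

```text
time_s: 31.0
eef_pos: [0.5779, 0.0598, 0.1295]
eef_rot: [-0.003, 0.72, 0.694, -0.003]
wrist_force: [1.2, -0.5, -0.1]
opening: 0.352
grasp_force: 0.0
```

```bash
python3 - <<'E'
from h import *
s,S=cam("scene"); save("s12",s,S)
for n in HUE:
  for r in cass(s,S,n):
    if r[0][0]<.65 and r[0][1]<-.15: print(n,r)
go((.48,-.16,.15,65.2),(.3837,-.2615,.1,65.2))
E
```

```text
blue (array([ 0.3843, -0.2624]), 54.7, 35.1, -24.5)
t 31.05 pos [0.5845 0.0595 0.141 ] xax [ 0.036  0.999 -0.   ] zax [ 0.009 -0.001 -1.   ] open 0.348 gf 0.0 F [5.5 1.1 7.1]
(0.48, -0.16, 0.15, 65.2) dp [-0.8925 -0.3856 -0.0393] turn [ 0.0166 -0.0029  0.7575]
(0.3837, -0.2615, 0.1, 65.2) dp [-0.5301 -0.1794  0.2   ] turn [0. 0. 0.]
```

Request:
{"name": "arm_command", "arguments": {"dp": [[-0.2,-0.08,-0.02],[-0.4,-0.17,-0.02],[-0.6,-0.26,-0.02],[-0.89,-0.386,-0.02],[-0.89,-0.386,-0.02]], "turn": [[0,0,0.2],[0,0,0.4],[0,0,0.6],[0,0,0.758],[0,0,0.758]], "jaw": [0.5,0.5,0.5,0.5,0.5]}}

```text
time_s: 31.68
eef_pos: [0.475, -0.162, 0.1371]
eef_rot: [0.0, 0.844, 0.537, -0.0]
wrist_force: [0.0, 1.2, 0.3]
opening: 0.498
grasp_force: 0.0
```

Request:
{"name": "arm_command", "arguments": {"dp": [[-0.2,-0.06,0.05],[-0.4,-0.12,0.1],[-0.53,-0.18,0.17],[-0.53,-0.18,0.17],[-0.53,-0.18,0.17]], "turn": [[0,0,0],[0,0,0],[0,0,0],[0,0,0],[0,0,0]], "jaw": [0.5,0.5,0.5,0.5,0.5]}}

```text
time_s: 32.3
eef_pos: [0.3803, -0.2603, 0.0946]
eef_rot: [-0.0, 0.843, 0.539, 0.0]
wrist_force: [0.5, 0.3, 0.0]
opening: 0.5
grasp_force: 0.0
```

```bash
python3 - <<'E'
from h import *
im,C=cam("wrist"); print(cass(im,C,"blue"))
go((.3835,-.2620,.0135,65.2))
E
```

```text
[(array([ 0.3826, -0.2615]), 47.5, 36.4, -24.8)]
t 32.35 pos [ 0.3806 -0.2602  0.0948] xax [0.419 0.908 0.   ] zax [ 0. -0. -1.] open 0.498 gf 0.0 F [-0.1  0.8 -0.1]
(0.3835, -0.262, 0.0135, 65.2) dp [-0.0016  0.0133  0.3252] turn [ 0.0008 -0.      0.0008]
```

Request:
{"name": "arm_command", "arguments": {"dp": [[-0.002,0.011,0.1],[-0.002,0.011,0.2],[-0.002,0.011,0.27],[-0.002,0.011,0.325],[-0.002,0.011,0.325]], "turn": [[0,0,0],[0,0,0],[0,0,0],[0,0,0],[0,0,0]], "jaw": [0.5,0.5,0.5,0.5,0.5]}}

```text
time_s: 32.98
eef_pos: [0.3819, -0.2612, 0.0124]
eef_rot: [-0.001, 0.842, 0.539, -0.0]
wrist_force: [-0.6, -0.4, 0.2]
opening: 0.501
grasp_force: 0.0
```

Request:
{"name": "arm_command", "arguments": {"dp": [[0,0,0],[0,0,0],[0,0,0],[0,0,0],[0,0,0]], "turn": [[0,0,0],[0,0,0],[0,0,0],[0,0,0],[0,0,0]], "jaw": [0.3,0,0,0,0]}}

```text
time_s: 33.6
eef_pos: [0.3824, -0.2628, 0.014]
eef_rot: [0.001, 0.843, 0.538, 0.0]
wrist_force: [-0.3, 1.5, 7.1]
opening: 0.097
grasp_force: 60.8
```

Request:
{"name": "arm_command", "arguments": {"dp": [[0,0,-0.1],[0,0,-0.25],[0.1,0.1,-0.4],[0.2,0.25,-0.46],[0.35,0.4,-0.46]], "turn": [[0,0,0],[0,0,-0.1],[0,0,-0.3],[0,0,-0.5],[0,0,-0.76]], "jaw": [0,0,0,0,0]}}

```text
time_s: 34.22
eef_pos: [0.5116, -0.226, 0.1304]
eef_rot: [0.002, 0.719, 0.695, 0.0]
wrist_force: [-0.5, -0.3, -0.7]
opening: 0.102
grasp_force: 59.9
```

```bash
python3 - <<'E'
from h import *
go((.577,-.0395,.13,88))
E
```

```text
t 34.23 pos [ 0.5116 -0.226   0.1304] xax [ 0.033  0.999 -0.003] zax [ 0.003 -0.003 -1.   ] open 0.102 gf 59.9 F [-0.5 -0.3 -0.7]
(0.577, -0.0395, 0.13, 88) dp [7.543e-01 2.366e-01 4.000e-04] turn [0.006  0.0051 0.0033]
```

Request:
{"name": "arm_command", "arguments": {"dp": [[0.2,0.06,0],[0.4,0.12,0],[0.6,0.2,0],[0.754,0.237,0],[0.754,0.237,0]], "turn": [[0,0,0],[0,0,0],[0,0,0],[0,0,0],[0,0,0]], "jaw": [0,0,0,0,0]}}

```text
time_s: 34.85
eef_pos: [0.5755, -0.0358, 0.1279]
eef_rot: [-0.001, 0.718, 0.696, 0.0]
wrist_force: [-0.1, -0.3, -0.4]
opening: 0.092
grasp_force: 59.9
```

Request:
{"name": "arm_command", "arguments": {"dp": [[0,0,0],[0,0,0]], "turn": [[0,0,0],[0,0,0]], "jaw": [0,0]}}

```text
time_s: 35.1
eef_pos: [0.575, -0.0397, 0.1279]
eef_rot: [-0.0, 0.72, 0.694, -0.0]
wrist_force: [-0.0, 0.1, -0.9]
opening: 0.097
grasp_force: 59.9
```

```bash
python3 - <<'E'
from h import *
go((.577,-.0395,.043,88))
E
```

```text
t 35.1 pos [ 0.575  -0.0397  0.1279] xax [0.037 0.999 0.   ] zax [-0.001  0.    -1.   ] open 0.097 gf 59.9 F [-0.   0.1 -0.9]
(0.577, -0.0395, 0.043, 88) dp [0.0012 0.0081 0.3398] turn [-0.0015 -0.0003 -0.0045]
```

Request:
{"name": "arm_command", "arguments": {"dp": [[0.001,0.007,0.1],[0.001,0.007,0.2],[0.001,0.007,0.27],[0.001,0.007,0.337],[0.001,0.007,0.337]], "turn": [[0,0,0],[0,0,0],[0,0,0],[0,0,0],[0,0,0]], "jaw": [0,0,0,0,0]}}

```text
time_s: 35.72
eef_pos: [0.5771, -0.0388, 0.0432]
eef_rot: [-0.0, 0.72, 0.694, -0.0]
wrist_force: [-0.4, 0.3, 0.4]
opening: 0.097
grasp_force: 59.9
```

Request:
{"name": "arm_command", "arguments": {"dp": [[0,0,0],[0,0,0],[0,0,0],[0,0,-0.1],[0,0,-0.35]], "turn": [[0,0,0],[0,0,0],[0,0,0],[0,0,0],[0,0,0]], "jaw": [0.2,0.35,0.35,0.35,0.35]}}

```text
time_s: 36.35
eef_pos: [0.5743, -0.0377, 0.1289]
eef_rot: [-0.004, 0.72, 0.694, -0.002]
wrist_force: [1.2, -0.5, 0.5]
opening: 0.351
grasp_force: 0.0
```

Request:
{"name": "arm_command", "arguments": {"dp": [[-0.1,-0.15,-0.15],[-0.2,-0.3,-0.3],[-0.2,-0.3,-0.3],[-0.2,-0.3,-0.3]], "turn": [[0,0,0],[0,0,0],[0,0,0],[0,0,0]], "jaw": [0,0,0,0]}}

```text
time_s: 36.85
eef_pos: [0.5005, -0.0855, 0.206]
eef_rot: [-0.0, 0.72, 0.694, 0.0]
wrist_force: [-0.2, 0.5, -0.1]
opening: 0.0
grasp_force: 0.0
```

```bash
python3 - <<'E'
from h import *
im,C=cam("wrist"); save("w13",im,C); s,S=cam("scene"); save("s13",s,S)
u,v=proj(C,(.579,.034,.03)).astype(int); print(u,v)
x0,y0=max(0,min(u-133,373)),max(0,min(v-100,279)); print("crop",x0,y0)
o=np.zeros((600,800,3),np.uint8); o[:,:]=cv2.resize(im[y0:y0+200,x0:x0+267],(800,600),interpolation=cv2.INTER_CUBIC)
o[400:,:240]=cv2.resize(s[150:250,300:420],(240,200),interpolation=cv2.INTER_CUBIC)
cv2.imwrite("pics/c13.png",o); go()
E
```

```text
407 66
crop 274 0
t 36.95 pos [ 0.5002 -0.085   0.2049] xax [0.035 0.999 0.001] zax [-0.003  0.001 -1.   ] open -0.003 gf 0.0 F [ 0.4  1.1 -0.1]
```

View pics/c13.png

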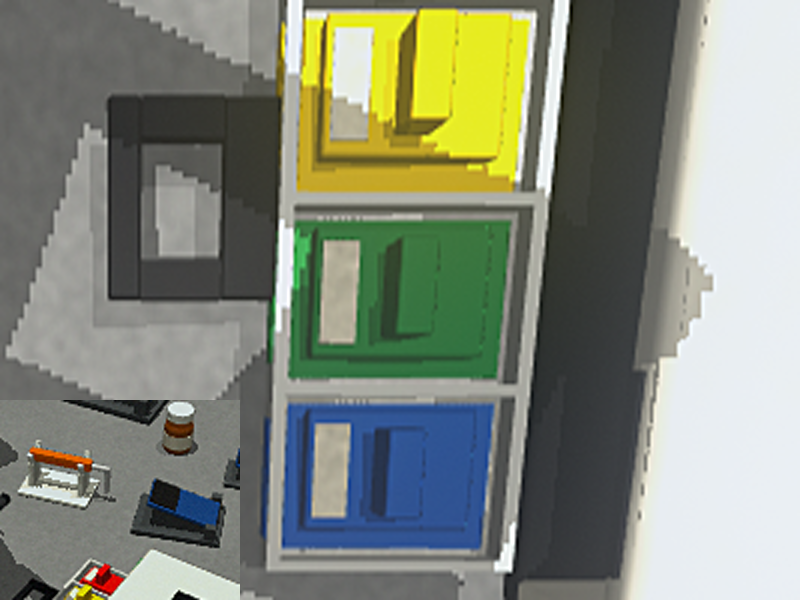

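Yellow, green and blue lie flat in their bays at (420,95), (395,290) and (390,470). The hook is fine in the inset. Red is out of frame, so I'll check it from the push-start position.

```bash
python3 - <<'E'
from h import *
go((.455,.036,.2,88),(.455,.036,.025,88))
E
```

```text
t 36.95 pos [ 0.5002 -0.085   0.2049] xax [0.035 0.999 0.001] zax [-0.003  0.001 -1.   ] open -0.003 gf 0.0 F [ 0.4  1.1 -0.1]
(0.455, 0.036, 0.2, 88) dp [ 0.4773 -0.1978  0.0207] turn [-0.0049 -0.0026 -0.0006]
(0.455, 0.036, 0.025, 88) dp [ 0.  -0.   0.7] turn [0. 0. 0.]
```

Request:
{"name": "arm_command", "arguments": {"dp": [[0.16,-0.06,0],[0.32,-0.13,0],[0.477,-0.198,0],[0.477,-0.198,0],[0.477,-0.198,0]], "turn": [[0,0,0],[0,0,0],[0,0,0],[0,0,0],[0,0,0]], "jaw": [0,0,0,0,0]}}

```text
time_s: 37.58
eef_pos: [0.4553, 0.0355, 0.2055]
eef_rot: [-0.001, 0.719, 0.695, -0.001]
wrist_force: [0.3, 0.2, 0.7]
opening: -0.001
grasp_force: 0.0
```

```bash
python3 - <<'E'
from h import *
im,C=cam("wrist"); save("w14",im,C); s,S=cam("scene")
u,v=proj(C,(.579,.075,.03)).astype(int); x0,y0=max(0,min(u-110,420)),max(0,v-120)
o=np.zeros((600,800,3),np.uint8)
k=im[y0:y0+240,x0:x0+220]; print(x0,y0,k.shape)
o[:,:550]=cv2.resize(k,(550,600),interpolation=cv2.INTER_CUBIC)
o[:300,550:]=cv2.resize(s[220:320,300:383],(250,300),interpolation=cv2.INTER_CUBIC)
cv2.imwrite("pics/c14.png",o); go((.455,.036,.025,88))
a=[proj(C,(.4975,.036,.038)),proj(C,(.6,.036,.038))]; print(a)
E
```

```text
346 43 (240, 220, 3)
t 37.67 pos [0.4555 0.0347 0.2058] xax [0.036 0.999 0.   ] zax [-0.002  0.    -1.   ] open 0.003 gf 0.0 F [-0.1  0.3 -0.2]
(0.455, 0.036, 0.025, 88) dp [ 0.0048 -0.0012  0.7234] turn [-0.0029 -0.0005 -0.0023]
[array([364.85939834, 212.24691938]), array([480.16862416, 208.40127155])]
```

View pics/c14.png

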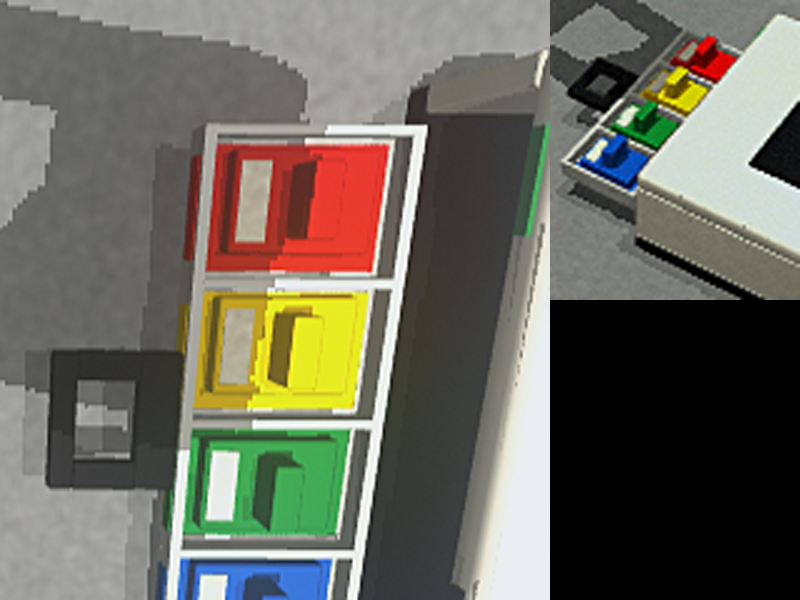

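All four cassettes lie flat in their own bays, and the tab's front edge is at (50,420), as expected. I'll descend and push.

Request:
{"name": "arm_command", "arguments": {"dp": [[0.005,0,0.2],[0.005,0,0.4],[0.005,0,0.6],[0.005,0,0.72],[0.005,0,0.72]], "turn": [[0,0,0],[0,0,0],[0,0,0],[0,0,0],[0,0,0]], "jaw": [0,0,0,0,0]}}

```text
time_s: 38.3
eef_pos: [0.4531, 0.0361, 0.024]
eef_rot: [-0.003, 0.72, 0.694, -0.002]
wrist_force: [-0.1, 0.4, 0.5]
opening: 0.004
grasp_force: 0.0
```

Request:
{"name": "arm_command", "arguments": {"dp": [[0,0.05,0],[0,0.1,0],[0,0.14,0],[0,0.18,0],[0,0.22,0]], "turn": [[0,0,0],[0,0,0],[0,0,0],[0,0,0],[0,0,0]], "jaw": [0,0,0,0,0]}}

```text
time_s: 38.92
eef_pos: [0.5109, 0.0346, 0.0267]
eef_rot: [-0.0, 0.72, 0.694, 0.0]
wrist_force: [-1.9, 0.4, 3.9]
opening: 0.001
grasp_force: 1.6
```

Request:
{"name": "arm_command", "arguments": {"dp": [[0,0.04,0],[0,0.08,0],[0,0.1,0],[0,0.12,0],[0,0.14,0]], "turn": [[0,0,0],[0,0,0],[0,0,0],[0,0,0],[0,0,0]], "jaw": [0,0,0,0,0]}}

```text
time_s: 39.55
eef_pos: [0.545, 0.0334, 0.026]
eef_rot: [-0.001, 0.72, 0.694, -0.0]
wrist_force: [-1.5, 0.2, -0.7]
opening: 0.001
grasp_force: 0.9
```

Contact holds at about 1.5 N. I'll push on in small steps until the stop.

Request:
{"name": "arm_command", "arguments": {"dp": [[0,0.02,0],[0,0.04,0],[0,0.055,0],[0,0.07,0],[0,0.07,0]], "turn": [[0,0,0],[0,0,0],[0,0,0],[0,0,0],[0,0,0]], "jaw": [0,0,0,0,0]}}

```text
time_s: 40.17
eef_pos: [0.5631, 0.0327, 0.0264]
eef_rot: [-0.0, 0.72, 0.694, 0.0]
wrist_force: [0.5, -0.1, 0.3]
opening: 0.001
grasp_force: 0.0
```

Request:
{"name": "arm_command", "arguments": {"dp": [[0,0.01,0],[0,0.02,0],[0,0.03,0],[0,0.03,0]], "turn": [[0,0,0],[0,0,0],[0,0,0],[0,0,0]], "jaw": [0,0,0,0]}}

```text
time_s: 40.67
eef_pos: [0.5654, 0.0328, 0.0258]
eef_rot: [-0.004, 0.719, 0.695, -0.004]
wrist_force: [-19.1, -2.0, 15.5]
opening: 0.0
grasp_force: 9.6
```

The 19 N reading means the tray is at its home stop. I'll retreat and work out the pedal pad.

Request:
{"name": "arm_command", "arguments": {"dp": [[0,-0.08,0],[0,-0.2,0],[0,-0.3,-0.1],[0,-0.35,-0.3],[0,-0.4,-0.5]], "turn": [[0,0,0],[0,0,0],[0,0,0],[0,0,0],[0,0,0]], "jaw": [0,0,0,0,0]}}

```text
time_s: 41.3
eef_pos: [0.4698, 0.036, 0.1528]
eef_rot: [-0.0, 0.72, 0.694, 0.0]
wrist_force: [0.5, -0.5, -0.6]
opening: 0.004
grasp_force: 0.0
```

```bash
python3 - <<'E'
from h import *
S=load("scene")
a=lambda x,y,z:pix(S,300+x/3,110+y/3,z)[:2].round(4)
print("pad",a(247,264,.048),[a(*p,.055) for p in [(230,238),(221,272)]],[a(*p,.042) for p in [(273,253),(263,291)]])
W=load("w1"); print("w1 base near edge",pix(W,288,62,.01)[:2],pix(W,379,62,.01)[:2], "pedal near edge", pix(W,303,26,.058)[:2],pix(W,369,26,.058)[:2])
s,S2=cam("scene"); im,C=cam("wrist"); save("s15",s,S2); save("w15",im,C)
for n in ("yellow","green"):
  for r in cass(s,S2,n): print(n,r)
go((.48,.2,.15,88),(.578,.307,.1,88))
E
```

```text
pad [0.5832 0.3037] [array([0.5539, 0.3244]), array([0.5704, 0.2712])] [array([0.595, 0.34 ]), array([0.612 , 0.2806])]
w1 base near edge [0.52829278 0.33823971] [0.55001825 0.25116667] pedal near edge [0.55065872 0.32660843] [0.5640985  0.27276461]
yellow (array([ 0.7349, -0.3377]), 140.2, 100.8, 85.5)
green (array([0.0781, 1.1663]), 440.4, 215.9, -89.4)
t 41.4 pos [0.4737 0.0356 0.1573] xax [ 0.035  0.999 -0.001] zax [ 0.011 -0.001 -1.   ] open -0.002 gf 0.0 F [ 0.8 -0.2  1. ]
(0.48, 0.2, 0.15, 88) dp [0.6582 0.0016 0.0286] turn [ 0.0208  0.0021 -0.0009]
(0.578, 0.307, 0.1, 88) dp [0.4414 0.3768 0.2   ] turn [0. 0. 0.]
```

Request:
{"name": "arm_command", "arguments": {"dp": [[0.2,0,0],[0.4,0,0],[0.66,0,0],[0.66,0,0],[0.66,0,0]], "turn": [[0,0,0],[0,0,0],[0,0,0],[0,0,0],[0,0,0]], "jaw": [0,0,0,0,0]}}

```text
time_s: 42.02
eef_pos: [0.4759, 0.201, 0.1508]
eef_rot: [-0.0, 0.719, 0.695, -0.0]
wrist_force: [-0.3, 0.5, -0.3]
opening: -0.005
grasp_force: 0.0
```

Request:
{"name": "arm_command", "arguments": {"dp": [[0.15,0.15,0.05],[0.3,0.3,0.1],[0.435,0.39,0.2],[0.435,0.39,0.2],[0.435,0.39,0.2]], "turn": [[0,0,0],[0,0,0],[0,0,0],[0,0,0],[0,0,0]], "jaw": [0,0,0,0,0]}}

```text
time_s: 42.65
eef_pos: [0.5774, 0.3044, 0.101]
eef_rot: [-0.0, 0.72, 0.694, -0.001]
wrist_force: [-1.0, 0.1, -0.4]
opening: 0.002
grasp_force: 0.0
```

```bash
python3 - <<'E'
from h import *
go((.580,.305,.055,88),(.58,.305,.028,88))
E
```

```text
t 42.65 pos [0.5774 0.3044 0.101 ] xax [ 0.037  0.999 -0.   ] zax [-0.002 -0.    -1.   ] open 0.002 gf 0.0 F [-1.   0.1 -0.4]
(0.58, 0.305, 0.055, 88) dp [0.003  0.0106 0.184 ] turn [-0.003   0.0008 -0.0045]
(0.58, 0.305, 0.028, 88) dp [ 0.    -0.     0.108] turn [0. 0. 0.]
```

Request:
{"name": "arm_command", "arguments": {"dp": [[0.003,0.01,0.1],[0.003,0.01,0.184],[0.003,0.01,0.21],[0.003,0.01,0.24],[0.003,0.01,0.265]], "turn": [[0,0,0],[0,0,0],[0,0,0],[0,0,0],[0,0,0]], "jaw": [0,0,0,0,0]}}

```text
time_s: 43.28
eef_pos: [0.5802, 0.3068, 0.0359]
eef_rot: [-0.0, 0.72, 0.694, 0.0]
wrist_force: [-3.5, -1.5, 5.7]
opening: -0.0
grasp_force: 2.8
```

Request:
{"name": "arm_command", "arguments": {"dp": [[0,0,0.01],[0,0,0.02],[0,0,0.03],[0,0,0.03]], "turn": [[0,0,0],[0,0,0],[0,0,0],[0,0,0]], "jaw": [0,0,0,0]}}

```text
time_s: 43.78
eef_pos: [0.5796, 0.3067, 0.0286]
eef_rot: [-0.0, 0.719, 0.695, -0.001]
wrist_force: [-5.3, -2.6, 7.7]
opening: -0.001
grasp_force: 4.0
```

Request:
{"name": "arm_command", "arguments": {"dp": [[0,0,0.01],[0,0,0.02],[0,0,0.02],[0,0,0.02]], "turn": [[0,0,0],[0,0,0],[0,0,0],[0,0,0]], "jaw": [0,0,0,0]}}

```text
time_s: 44.28
eef_pos: [0.5797, 0.3067, 0.0276]
eef_rot: [-0.0, 0.719, 0.695, -0.001]
wrist_force: [-17.0, -8.0, 34.3]
opening: -0.0
grasp_force: 17.4
```

On the stop. I'll ease off a little and hold there.

Request:
{"name": "arm_command", "arguments": {"dp": [[0,0,-0.008],[0,0,-0.008],[0,0,-0.008],[0,0,-0.008],[0,0,-0.008]], "turn": [[0,0,0],[0,0,0],[0,0,0],[0,0,0],[0,0,0]], "jaw": [0,0,0,0,0]}}

```text
time_s: 44.9
eef_pos: [0.5797, 0.3067, 0.028]
eef_rot: [-0.0, 0.719, 0.695, -0.001]
wrist_force: [-11.6, -6.0, 24.4]
opening: -0.001
grasp_force: 12.0
```

Request:
{"name": "arm_command", "arguments": {"dp": [[0,0,0],[0,0,0],[0,0,0],[0,0,0],[0,0,0]], "turn": [[0,0,0],[0,0,0],[0,0,0],[0,0,0],[0,0,0]], "jaw": [0,0,0,0,0]}}

```text
time_s: 45.52
eef_pos: [0.5797, 0.3067, 0.028]
eef_rot: [-0.0, 0.719, 0.695, -0.001]
wrist_force: [-11.6, -6.5, 24.1]
opening: -0.002
grasp_force: 12.0
```

Request:
{"name": "arm_command", "arguments": {"dp": [[0,0,-0.05],[0,0,-0.12],[0,0,-0.25],[0,0,-0.5],[0,0,-0.7]], "turn": [[0,0,0],[0,0,0],[0,0,0],[0,0,0],[0,0,0]], "jaw": [0,0,0,0,0]}}

```text
time_s: 46.15
eef_pos: [0.58, 0.3069, 0.2022]
eef_rot: [-0.0, 0.72, 0.694, 0.0]
wrist_force: [0.6, 0.6, 0.5]
opening: 0.001
grasp_force: 0.0
```

Request:
{"name": "arm_command", "arguments": {"dp": [[-0.2,-0.2,0],[-0.4,-0.4,0],[-0.5,-0.4,0],[-0.5,-0.4,0],[-0.5,-0.4,0]], "turn": [[0,0,0],[0,0,0],[0,0,0],[0,0,0],[0,0,0]], "jaw": [0,0,0,0,0]}}

```text
time_s: 46.78
eef_pos: [0.476, 0.1857, 0.2002]
eef_rot: [-0.0, 0.72, 0.694, 0.001]
wrist_force: [0.3, 0.0, 0.4]
opening: 0.002
grasp_force: 0.0
```

```bash
python3 - <<'E'
from h import *
go()
s,S=cam("scene"); save("s16",s,S); a=cv2.imread("pics/scene.png"); 
d=cv2.absdiff(s,a).max(2)
for n,(x0,y0,x1,y1) in dict(pedal=(364,186,414,224),hook=(308,168,356,204),tab=(326,246,352,270),jar=(378,148,400,180),box=(275,365,348,442),dish=(208,408,246,444)).items():
    print(n,d[y0:y1,x0:x1].mean().round(1),(d[y0:y1,x0:x1]>60).mean().round(3))
h=cv2.cvtColor(s,cv2.COLOR_BGR2HSV); 
def orange(i):
    h=cv2.cvtColor(i,cv2.COLOR_BGR2HSV)[165:205,305:360]; m=(h[...,0]>4)&(h[...,0]<14)&(h[...,1]>200); p=np.argwhere(m); return len(p),(p.mean(0)[::-1]+[305,165]).round(2),p.min(0),p.max(0)
print(orange(a),orange(s))
b=lambda i:(lambda p:(len(p),(p.mean(0)[::-1]).round(1)))(np.argwhere((lambda k:(k[...,0]>100)&(k[...,0]<125)&(k[...,1]>120))(cv2.cvtColor(i,cv2.COLOR_BGR2HSV)[186:224,364:414])))
print(b(a),b(s))
E
```

```text
t 46.77 pos [0.476  0.1857 0.2002] xax [0.036 0.999 0.001] zax [ 0.     0.001 -1.   ] open 0.002 gf 0.0 F [0.3 0.  0.4]
pedal 11.8 0.057
hook 27.5 0.203
tab 24.9 0.159
jar 4.7 0.0
box 4.7 0.0
dish 4.6 0.0
(164, array([329.45, 179.  ]), array([ 8, 10]), array([20, 40])) (179, array([329.64, 179.12]), array([ 9, 10]), array([20, 40]))
(341, array([31.1, 17.6])) (343, array([31.1, 17.6]))
```

```bash
python3 - <<'E'
from h import *
for n in ("w14","w15"):
    im=cv2.imread(f"pics/{n}.png",0); C=load(n)
    m=[]
    for off in (-.02,.02):   # side arms of the tab
        for x in np.arange(.48,.66,.003):
            u,v=proj(C,(x,.0335+off,.038)).round().astype(int)
            m.append(int(im[v,u]) if 0<=v<480 and 0<=u<640 else -1)
        print(n,off,m); m=[]
E
```

```text
w14 -0.02 [162, 163, 157, 162, 160, 164, 38, 63, 62, 58, 62, 61, 62, 61, 61, 62, 64, 64, 62, 64, 63, 83, 236, 111, 63, 120, 235, 232, 233, 114, 132, 74, 71, 57, 133, 129, 129, 131, 129, 129, 131, 127, 134, 100, 67, 237, 55, 60, 54, 57, 57, 57, 58, 60, 60, 61, 61, 89, 118, 127, 183]
w14 0.02 [104, 105, 104, 109, 88, 89, 96, 49, 49, 48, 48, 48, 48, 49, 46, 47, 49, 50, 50, 51, 51, 49, 150, 162, 125, 82, 148, 173, 177, 171, 221, 203, 97, 100, 101, 211, 211, 213, 211, 211, 211, 195, 194, 86, 99, 245, 51, 61, 56, 59, 58, 59, 58, 59, 59, 61, 62, 58, 112, 126, 150]
w15 -0.02 [140, 143, 146, 143, 164, 161, 164, 161, 166, 157, 159, 157, 161, 160, 163, 159, 161, 154, 159, 160, 162, 156, 161, 152, 155, 165, 163, 158, 158, 160, 159, 170, 48, 57, 56, 46, 55, 54, 54, 54, 53, 52, 53, 54, 53, 53, 49, 49, 197, 234, 64, 73, 141, 140, 143, 120, 82, 85, 104, 117, 127]
w15 0.02 [106, 103, 103, 105, 105, 104, 107, 106, 106, 106, 107, 108, 108, 105, 108, 104, 105, 106, 107, 102, 105, 105, 105, 101, 104, 102, 103, 87, 85, 83, 85, 87, 38, 57, 53, 53, 52, 52, 53, 52, 52, 53, 51, 51, 53, 54, 54, 53, 93, 216, 68, 85, 129, 142, 146, 144, 128, 130, 91, 113, 125]
```

```bash
python3 -c "
from h import *
print(hand_in())"
```

```text
the job is handed in; nothing more can be done
None
```

The job is handed in, and the judge returned no verdict: tray hooked out, hook back in its cradle, four cassettes in their bays, tray pushed to its stop, pedal held down over a second and back up, bystanders unmoved in the final image.

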